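Dock the hand-held meter for the drive

TASK

The mobile lab is about to move: stow the hand-held meter in its sloping charging dock. Push the sprung jaw back with the meter's head (the display end), lay the meter flat in the dock, display outwards, with its foot down inside the fixed lip, and let the jaw close on it; then swing the retaining arm fully across the meter by its red knob and let go. Leave the petri dish, the jar and the timer where they are.

Things in the scene. Friction and masses are not known exactly. Their poses are not given: they have to be found in the camera images.
- meter_mid (a point): Centre of the hand-held meter, a loose grey block with black end caps, 150 mm long (x), 58 mm wide (y), 34 mm thick (z), edges rounded 5 mm, about 0.24 kg. Own axes: x towards its head (the display end), z out of display and keys. It starts lying on its back on the table, display up.
- meter_head (a point): middle of the meter's head end face, 75 mm along its x from meter_mid
- dock_bed: Fixed bed of the dock, sloping up away from the robot at 35 degrees. Origin: on its surface, under the middle of the docked meter, 80 mm above the table. Axes: x up the slope to the jaw, y across, z square out of the bed. The docked meter fills x -75..75, y -29..29, z 0..34 mm, head at +x. The bed is 44 mm wide with open sides for x -34..60 mm: fingers can reach down past the meter there.
- lip (a point): Middle of the top inner edge of the fixed lip at the bed's foot end: bed x -75, z 18 mm. Bed axes. The lip is 8 mm thick. Beside it stand two cheeks, bed x -83..-45 mm, 14 mm above the bed, inner faces at y -31.7 and 31.7 mm: the meter has 2.7 mm play each side.
- jaw_face (a point): Middle of the rubber face of the blue sprung jaw, which bears on the meter's head: bed x 69.5 mm at rest (z 11 mm), so the meter does not fit until the jaw is pushed up the slope. Bed axes. The pad is 44 mm wide, z 2..20 mm; 3.5 mm behind it stands the jaw's back plate, 54 mm wide.
- hood (a point): Middle of the lower front edge of the jaw's hood, which moves with the jaw and juts 9.5 mm over the head: bed x 60 mm at rest, z 41 mm. Bed axes. It is 54 mm wide, 5 mm thick (with ribs 7 mm). The head goes in under it with the meter's foot lifted about 10 degrees to clear the lip; then the foot is lowered.
- jaw (a joint): Travel of the sprung jaw up the slope (bed x), m: 0 at rest, 0.0055 when closed on the docked meter, stop at 0.026. The spring pushes it back down the slope with 6 N at rest, 7.5 N on the docked meter, 14 N at the stop.
- swing_knob (a point): Centre of the round red knob, 16 mm diameter, 18 mm tall (bed z 46.5..64.5 mm), at the free end of the steel retaining arm. Its z axis is that of the bed. The flat arm below it, 15 mm wide, lies at bed z 36.5..41.5 mm, just clear of the docked meter's face. Arm length, post to knob: 58 mm.
- swing_post (a point): Axis of the retaining arm's post, at the height of the knob's centre: bed x -46, y 47, z 54.5 mm. Bed axes. The post and the arm's washer are 19 mm across and end at bed z 45 mm.
- swing_arm (a joint): Angle of the retaining arm, rad: 0 when it points straight down the slope from its post (open; it starts there or swung outwards, below 0), growing as the knob swings in over the meter; 1.571, its stop, when it points across the meter to bed -y. Stiff hinge: it stays where left; about 0.7 N at the knob.
- petri_dish_mid (a point): centre of a closed petri dish, 90 mm across, 15 mm high: leave alone
- white_jar_mid (a point): centre of a capped white jar, 48 mm across, 62 mm tall: leave alone
- timer_mid (a point): centre of a small bench timer, 58 x 66 x 19 mm: leave alone

How it is judged:
On the way, in this order (a step that is already met when the one before it is completed fails the run):
1. the meter's head pushes the sprung jaw back (value of joint jaw above 0.0085 m and contact force between meter and jaw above 1 N), for 0.1 s.
2. the meter lies in the dock inside the lip, jaw closed on its head, arm not yet across (value of joint jaw between 0.003 and 0.008 m and value of joint swing_arm below 0.8 rad and z of meter_mid in the frame of dock_bed below 0.0205 m and z of meter_head in the frame of dock_bed below 0.0215 m and x of meter_head in the frame of dock_bed between 0.0715 and 0.0785 m), for 0.2 s.
At the end, for the whole second after the job is handed in: Meter at rest, flat in the dock, head up the slope, display outwards: within 3.5 mm along and square to the bed, 5 mm across it (head end 4.5 mm in height); jaw closed on it (travel 3 to 8 mm, over 2 N); retaining arm swung at least 1.40 rad, across the meter (x of meter_mid in the frame of dock_bed between -0.0035 and 0.0035 m and y of meter_mid in the frame of dock_bed between -0.005 and 0.005 m and z of meter_mid in the frame of dock_bed between 0.0135 and 0.0205 m and x of meter_head in the frame of dock_bed above 0.0715 m and z of meter_head in the frame of dock_bed between 0.0125 and 0.0215 m and angle between meter_mid's own z axis and vertical below 0.75 rad and value of joint jaw between 0.003 and 0.008 m and contact force between meter and jaw above 2 N and value of joint swing_arm above 1.4 rad and linear speed of meter below 0.02 m/s); the robot touches nothing.
It fails at once if petri dish, jar or timer shifted more than 25 mm or the jar tipped (distance of any of petri_dish_mid, white_jar_mid, timer_mid from where it was at the start of the episode above 0.025 m or angle between white_jar_mid's own z axis and vertical above 0.5 rad).
It also fails if it takes over 50 s, if anything falls off the work surface, if the arm or the gripper's body presses on something with over 40 N, if the wrist force passes 120 N, or if a joint passes its speed limit or range.

ROBOT

A 6-joint arm with a two-finger parallel gripper is mounted at the origin on a cart in front of the work surface, level with it; the furniture and walls round the work are solid. World frame = base frame: x ahead of the robot, y to its left, z up, the work surface at z = 0. Lengths are in m, angles in rad, forces in N, time in s.
With the tool pointing down it reaches from about 0.3 to 0.875 m from the base axis. Payload 6.4 kg.
Tool frame: the origin (TCP) lies midway between the tips of the shut fingers; the grasp point (between the pads) lies 19 mm behind it; z points along the fingers, x is the direction in which the jaws open and shut, and the axes are right-handed (so a half turn about z gives the same grasp; the last joint's range is limited). The gripper opens to 85 mm and grips with 20 to 120 N. Pads are 22 mm wide; open, the fingers measure 114 mm over their backs; the gripper's body (76 mm by 85 mm) begins 54 mm behind the grasp point. The pads swing forward as they close: fully open they stand 13 mm farther back than shut.
Start: joints at [1.14, 0.181, 1.607, -0, 1.354, -0.206], TCP at [0.128, 0.561, 0.231] pointing down, gripper open.
Joint ranges: [-2.99, 2.99], [-0.89, 2.07], [0.3, 2.58], [-1.14, 4.28], [0, 2.63], [-3.12, 3.12]. Speed limits (rad/s): [2.57, 2.57, 3.01, 3.14, 3.14, 3.14].

INTERFACE

Orientations are given as a rotation vector (axis times angle).
In Python, from workcell import arm, vision, workorder gives the robot as it stands.
- The arm moves only by the tool jog_arm, never from a script. Its argument "rows" is a list of rows, each an object with "hand": the opening, from 0 (shut) to 1 (fully open); "linear": the shift along the tool's x, y, z scaled (see below), a list of three; "roll": the turn about the tool's z scaled (see below). A call has 1 to 8 rows; each row shifts and turns the commanded pose from where the row before left it, along the tool's axes as they then stand; what a row does not reach is not made up. The controller multiplies each number of a shift by 50 cm and each number of a turn by 360 degrees. A row lasts 1/8 s, in which the tool goes at most 62.5 mm and 10.7 degrees, less where a joint would pass 70% of its speed; a pose out of reach is approached as far as the arm can. A call with a number of a shift or a turn outside -1 to 1 is refused whole. A call with a gripper value outside its range is refused whole. The fingers move at their own pace and stop on an object; the grip force is fixed at half the most. Time passes only in rows, so rows that do not move let the fingers close. It gives the time, the measured TCP pose, the force and the opening at its end, in the units of the state.
- arm.state(): the state, without advancing time (a new reading comes with each control period).
- vision.get_image(name): name is "scene" or "side" or "wrist"; returns the picture (480x640x3 uint8, red, green, blue); there is no depth.
- vision.camera_model(name): a dict with "vertical_fov" (degrees; the focal length in pixels is half the picture's height over the tangent of half this angle, whatever the lens; pixels are square), "cx", "cy" (the principal point, pixels), "R" (3x3) and "t" (3): a world point X has camera coordinates R X + t; the wrist camera has in their place "hand_eye" (4x4, takes a point from camera to tool coordinates, whose origin is the TCP and whose axes are the tool frame's). Camera axes: x right, y down, z forward; pixel columns grow to the right and rows downward; lengths in m; the calibration is good to about 2 mm. A picture is of the moment at which its call begins: read the wrist's pose just before it. camera_model takes no time and is no camera call.
- workorder.hand_in(): hands the job in, once; it reports no verdict.
The state is a dict: "clock": time; "joint_pos": joint angles; "qvel": joint speeds; "tau": joint torques, N m; "tcp_pos": TCP position; "tool_rot": TCP orientation; "ft_force": force on the tool from outside, world axes, zero at the start; "wrist_torque": the same for the moment, N m; "width": finger opening in m.
Only numpy, scipy, OpenCV 4.12 (cv2) and the standard library are available. Lean on these libraries where they do the work, as an engineer would, in place of code of your own. Each camera call takes 0.05 s, during which the arm holds its last target.

## Working session

There is one attempt and no reset: what is moved stays moved. The work goes in short steps, Python scripts to look and compute and a tool call to move; the robot and the scene stay as the last step left them, time stands still between calls to the robot, and variables do not carry over. Pictures are saved under pics/ and viewed, and the job is handed in when it is done.

Besides the shell and the picture viewer there is one more tool, called after "Call:" by a JSON object that holds its "op" and its "data", one argument or row to a line. jog_arm: Moves the arm, as the interface text tells. Shifts and turns lie within -1 to 1; 1 stands for 50 cm of shift or 360 degrees of turn. Its arguments: {"type":"object","properties":{"rows":{"type":"array"}},"required":["rows"]}

```bash
ls; mkdir -p pics
python3 - <<'E'
from workcell import arm, vision, workorder
import cv2
print(arm.state())
for n in ["scene","side","wrist"]:
    im=vision.get_image(n); cv2.imwrite(f"pics/{n}0.png",im[:,:,::-1]); print(n,vision.camera_model(n))
E
```

```text
pics
{'clock': 0.0, 'joint_pos': array([ 1.13970830e+00,  1.81552372e-01,  1.60801939e+00,  3.01697180e-05,
        1.35379550e+00, -2.06331506e-01]), 'qvel': array([-8.47948693e-05, -3.97398880e-04, -2.48506570e-03,  8.07838249e-04,
       -1.11820993e-03, -2.62607349e-04]), 'tau': array([ 1.99375005e-03, -4.44883740e+01, -3.51331544e+01, -6.56030784e-05,
        9.05100169e-03,  1.81128691e-06]), 'tcp_pos': array([0.12790359, 0.56002384, 0.23037228]), 'tool_rot': array([ 2.45594751,  1.95782252, -0.00250965]), 'ft_force': array([0.01742295, 0.61850929, 0.28985335]), 'wrist_torque': array([0.01650506, 0.00360395, 0.02484521]), 'width': 0.08551533587253896}
scene {'vertical_fov': 56.735187251575084, 'cx': 325.2092907096254, 'cy': 232.78559578803313, 'R': array([[ 0.67448306, -0.73816158, -0.01378705],
       [-0.38639861, -0.3370298 , -0.85854937],
       [ 0.62910152,  0.5844043 , -0.5125455 ]]), 't': array([-0.38704353,  0.28925693,  1.04107501])}
side {'vertical_fov': 44.755873144530995, 'cx': 321.68553179020716, 'cy': 234.3165736951228, 'R': array([[-0.99932714,  0.03143821,  0.0188919 ],
       [ 0.00377771,  0.60056101, -0.79957001],
       [-0.03648279, -0.79896064, -0.60027569]]), 't': array([0.50554192, 0.13636271, 1.37376259])}
wrist {'vertical_fov': 59.30117631879334, 'cx': 319.64518424995964, 'cy': 245.77187723833106, 'hand_eye': array([[ 9.99999561e-01, -4.70174167e-04, -8.10509704e-04,
         1.32430744e-04],
       [ 6.80740054e-04,  9.58938353e-01,  2.83613771e-01,
        -7.23452408e-02],
       [ 6.43880972e-04, -2.83614198e-01,  9.58938252e-01,
        -1.44026512e-01],
       [ 0.00000000e+00,  0.00000000e+00,  0.00000000e+00,
         1.00000000e+00]])}
```

View pics/scene0.png

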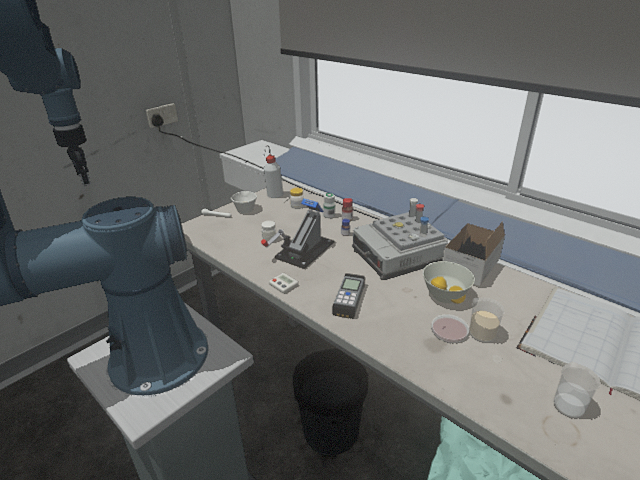

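View pics/side0.png

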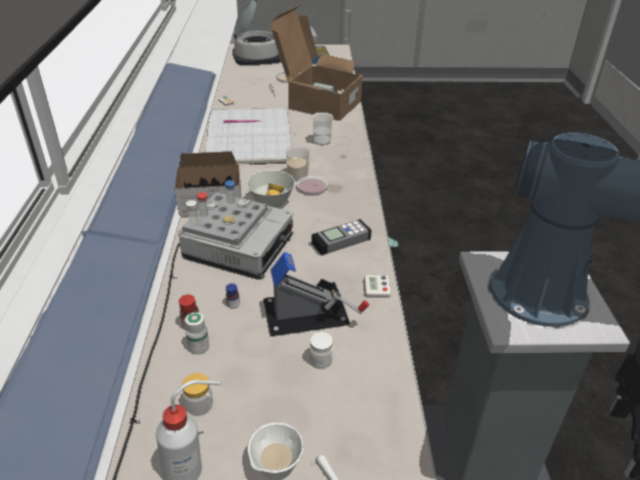

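View pics/wrist0.png

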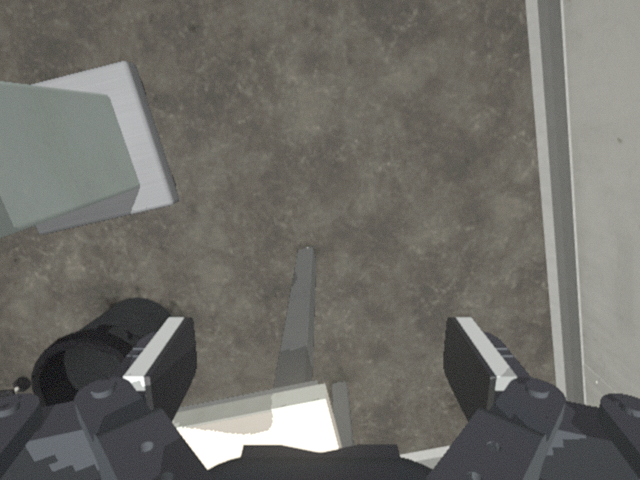

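```bash
cat > h.py <<'E'
import numpy as np, cv2
from workcell import arm, vision
from scipy.spatial.transform import Rotation as Ro
def f(m): return 240/np.tan(np.radians(m["vertical_fov"]/2))
def cam(name,st=None):
    m=vision.camera_model(name)
    if "R" in m: R,t=np.array(m["R"]),np.array(m["t"])
    else:
        st=st or arm.state()
        T=np.eye(4);T[:3,:3]=Ro.from_rotvec(st["tool_rot"]).as_matrix();T[:3,3]=st["tcp_pos"]
        W=np.linalg.inv(T@np.array(m["hand_eye"])); R,t=W[:3,:3],W[:3,3]
    return f(m),m["cx"],m["cy"],R,t
def ray(c,uv):
    F,cx,cy,R,t=c
    d=R.T@np.array([(uv[0]-cx)/F,(uv[1]-cy)/F,1.]); return -R.T@t,d/np.linalg.norm(d)
def onz(c,uv,z):
    o,d=ray(c,uv); return o+d*(z-o[2])/d[2]
def proj(c,X):
    F,cx,cy,R,t=c; p=R@np.asarray(X)+t; return np.array([F*p[0]/p[2]+cx,F*p[1]/p[2]+cy])
def tri(rs):
    A=0;b=0
    for o,d in rs:
        P=np.eye(3)-np.outer(d,d);A=A+P;b=b+P@o
    return np.linalg.solve(A,b)
def save(im,name,box=None,s=1):
    im=im[:,:,::-1]
    if box: u0,v0,u1,v1=box; im=im[v0:v1,u0:u1]
    cv2.imwrite("pics/"+name,cv2.resize(im,None,fx=s,fy=s,interpolation=cv2.INTER_CUBIC))
E
python3 - <<'E'
from h import *
a=cv2.imread("pics/scene0.png")[:,:,::-1];save(a,"sc_crop.png",(240,190,400,330),5)
a=cv2.imread("pics/side0.png")[:,:,::-1];save(a,"si_crop.png",(240,210,410,370),4)
cs=cam("scene");cd=cam("side")
for n,u,v in [("meter",349,297),("timer",284,284),("jar",268,240),("dock",305,252),("petri",450,330)]: print(n,onz(cs,(u,v),0.0).round(3))
for n,u,v in [("meter",342,237),("timer",377,287),("jar",320,357),("dock",306,312),("petri",313,187)]: print(n,onz(cd,(u,v),0.0).round(3))
E
```

```text
meter [ 0.46  -0.192  0.   ]
timer [ 0.382 -0.015  0.   ]
jar [0.511 0.201 0.   ]
dock [0.541 0.057 0.   ]
petri [ 0.527 -0.462  0.   ]
meter [ 0.446 -0.218  0.   ]
timer [ 0.374 -0.022  0.   ]
jar [0.515 0.191 0.   ]
dock [0.543 0.059 0.   ]
petri [ 0.517 -0.463  0.   ]
```

View pics/sc_crop.png

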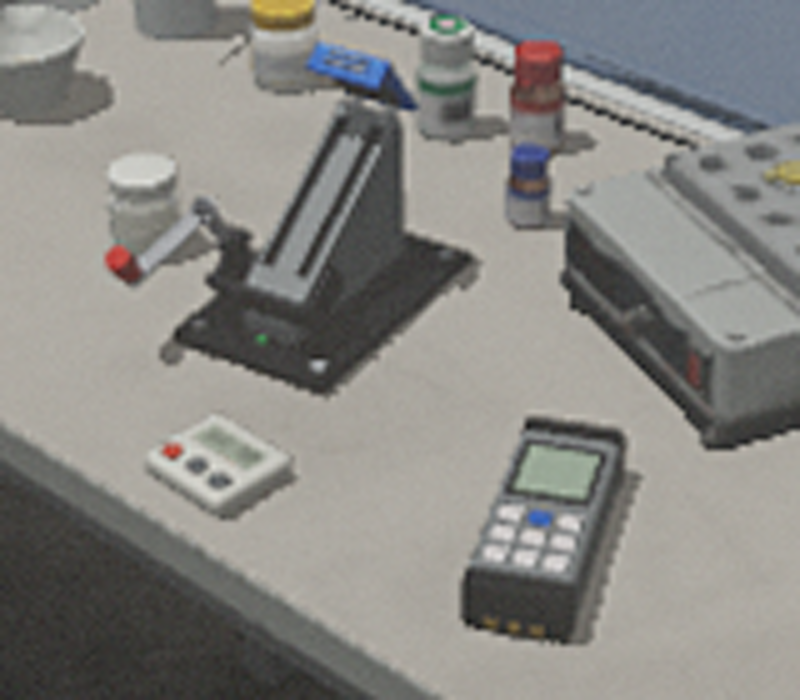

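View pics/si_crop.png

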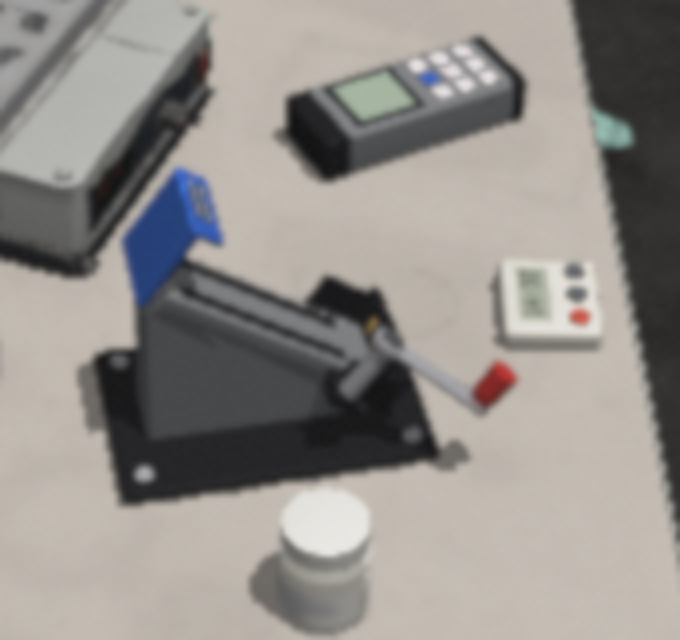

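Call:
{"op": "jog_arm", "data": {
  "rows": [
    {"hand": 1, "linear": [0, 0, -0.08], "roll": -0.018},
    {"hand": 1, "linear": [0, 0, -0.08], "roll": -0.018},
    {"hand": 1, "linear": [0, 0, 0], "roll": 0}
  ]
}}

```text
clock: 0.52
tcp_pos: [0.1288, 0.5622, 0.3152]
tool_rot: [-2.217, -2.222, -0.01]
ft_force: [-0.4, 0.4, -0.2]
width: 0.0854
```

Run:
```python
from h import *
s=arm.state();print(s["tcp_pos"],Ro.from_rotvec(s["tool_rot"]).as_matrix().round(3),s["ft_force"],s["clock"])
```

```text
[0.12882925 0.56215828 0.31517078] [[-0.002  1.     0.003]
 [ 1.     0.002  0.006]
 [ 0.006  0.003 -1.   ]] [-0.36570248  0.38429357 -0.17818186] 0.525
```

Call:
{"op": "jog_arm", "data": {
  "rows": [
    {"hand": 1, "linear": [-0.086, 0.09, 0], "roll": 0},
    {"hand": 1, "linear": [-0.086, 0.09, 0], "roll": 0},
    {"hand": 1, "linear": [-0.086, 0.09, 0], "roll": 0},
    {"hand": 1, "linear": [-0.086, 0.09, 0], "roll": 0},
    {"hand": 1, "linear": [-0.086, 0.09, 0], "roll": 0},
    {"hand": 1, "linear": [-0.086, 0.09, 0], "roll": 0},
    {"hand": 1, "linear": [-0.12, 0, 0], "roll": 0},
    {"hand": 1, "linear": [-0.12, 0, 0], "roll": 0}
  ]
}}

```text
clock: 1.52
tcp_pos: [0.3983, 0.1809, 0.3097]
tool_rot: [-2.22, -2.221, 0.003]
ft_force: [1.8, 0.1, 0.6]
width: 0.0853
```

Call:
{"op": "jog_arm", "data": {
  "rows": [
    {"hand": 1, "linear": [-0.12, 0, 0], "roll": 0},
    {"hand": 1, "linear": [-0.12, 0, 0], "roll": 0},
    {"hand": 1, "linear": [-0.12, 0, 0], "roll": 0},
    {"hand": 1, "linear": [-0.1, 0, 0], "roll": 0},
    {"hand": 1, "linear": [0, 0, 0], "roll": 0},
    {"hand": 1, "linear": [0, 0, 0], "roll": 0}
  ]
}}

```text
clock: 2.28
tcp_pos: [0.3986, -0.0466, 0.3105]
tool_rot: [-2.22, -2.22, 0.0]
ft_force: [-0.2, 0.2, -0.4]
width: 0.0855
```

Run:
```python
from h import *
import pickle
s=arm.state();im=vision.get_image("wrist");save(im,"w1.png");pickle.dump((cam("wrist",s),im),open("w1.pkl","wb"))
print(s["tcp_pos"],s["qvel"].round(3),np.degrees(s["joint_pos"]))
```

```text
[ 0.39860778 -0.04661436  0.31045084] [ 0.038 -0.006 -0.003 -0.001  0.001 -0.005] [-2.37631702e+01 -1.68552941e+01  1.08857641e+02  2.86701309e-02
  8.80952077e+01 -1.13769134e+02]
```

View pics/w1.png

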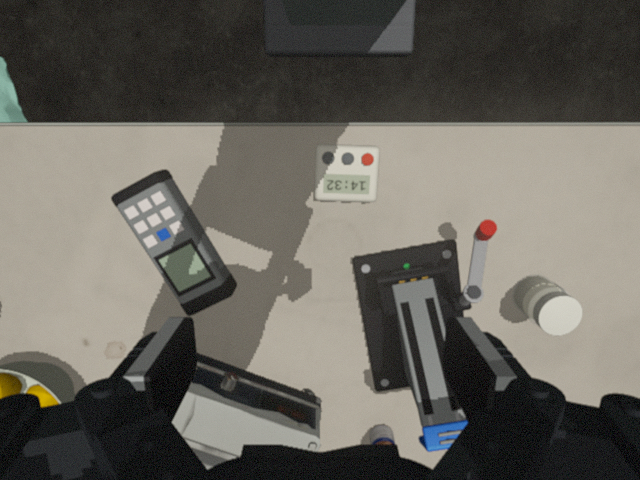

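Call:
{"op": "jog_arm", "data": {
  "rows": [
    {"hand": 1, "linear": [0.1, 0.1, 0], "roll": 0},
    {"hand": 1, "linear": [0.1, 0.1, 0], "roll": 0},
    {"hand": 1, "linear": [0, 0.04, 0], "roll": 0},
    {"hand": 1, "linear": [0, 0, 0], "roll": 0},
    {"hand": 1, "linear": [0, 0, 0], "roll": 0},
    {"hand": 1, "linear": [0, 0, 0], "roll": 0}
  ]
}}

```text
clock: 3.08
tcp_pos: [0.5066, 0.0415, 0.3114]
tool_rot: [2.22, 2.223, 0.0]
ft_force: [-0.3, 0.1, 0.1]
width: 0.0854
```

Run:
```python
from h import *
import pickle
s=arm.state();im=vision.get_image("wrist");save(im,"w2.png");save(im,"w2c.png",(240,80,480,380),2);pickle.dump((cam("wrist",s),im),open("w2.pkl","wb"))
print(s["tcp_pos"],s["qvel"].round(3))
c,im=pickle.load(open("w1.pkl","rb"))
for uv in [(112,197),(165,170),(185,312),(236,285)]: print(onz(c,uv,0.03).round(4))
```

```text
[0.50656005 0.04154038 0.31144388] [-0.007 -0.002 -0.003  0.002 -0.002 -0.   ]
[ 0.3996 -0.2571  0.03  ]
[ 0.3725 -0.2005  0.03  ]
[ 0.5272 -0.1946  0.03  ]
[ 0.4954 -0.1367  0.03  ]
```

View pics/w2.png

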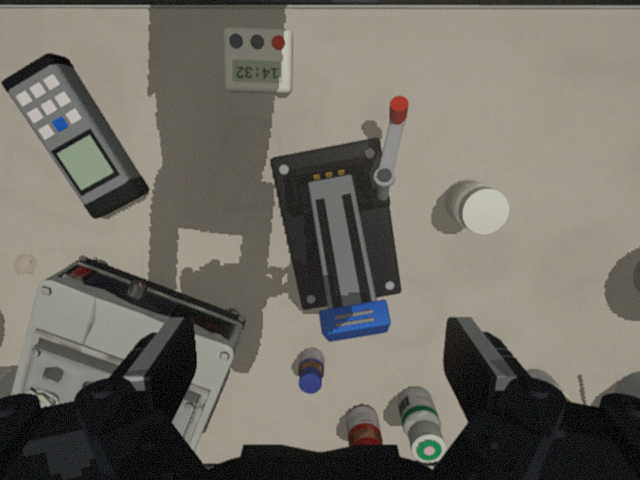

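View pics/w2c.png

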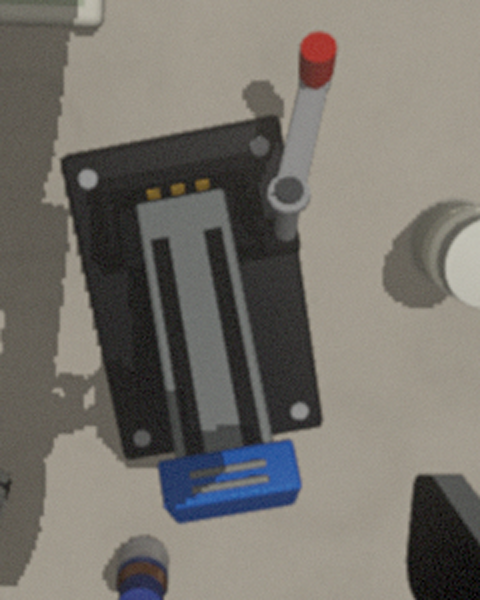

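```bash
cat > dk.py <<'E'
from h import *
import pickle
from scipy.optimize import least_squares
S,C=np.sin(np.radians(35)),np.cos(np.radians(35))
def Rb(yaw):
    c,s=np.cos(yaw),np.sin(yaw)
    return np.array([[c,-s,0],[s,c,0],[0,0,1]])@np.array([[C,0,-S],[0,1,0],[S,0,C]])
def bw(p,X): return np.array([p[0],p[1],0.08])+Rb(p[2])@np.array(X)
E
python3 - <<'E'
from dk import *
c,im=pickle.load(open("w2.pkl","rb"))
F=lambda u,v:np.array([240+u/2,80+v/2])
pts=[((-.046,.047,.045),F(289,189)),((.060,.027,.046),F(293,441)),((.060,-.027,.046),F(160,463))]
edges=[(.022,F(228,200)),(.022,F(269,438)),(-.022,F(139,212)),(-.022,F(180,440))]
def res(p):
    r=[]
    for X,uv in pts: r+=list(proj(c,bw(p,X))-uv)
    for y,uv in edges:
        a=proj(c,bw(p,(-.03,y,0)));b=proj(c,bw(p,(.05,y,0)));d=(b-a)/np.linalg.norm(b-a)
        r.append(d[0]*(uv-a)[1]-d[1]*(uv-a)[0])
    return r
s=least_squares(res,[.54,.06,0]);print(s.x,np.degrees(s.x[2]),np.round(s.fun,1))
for X in [(-.075,.022,0),(-.075,-.022,0),(-.083,0,.018),(-.075,0,.018)]: print(X,(proj(c,bw(s.x,X))-[240,80])*2)
sc=[onz(c,F(*q),.008) for q in [(88,179),(259,146),(142,438),(299,411)]]
print(np.round(sc,4), np.degrees(np.arctan2(*(sc[2]+sc[3]-sc[0]-sc[1])[[1,0]])))
m=np.mean(sc,0);d=m-bw(s.x,(0,0,0));print("plate mid lateral rel bed", -np.sin(s.x[2])*d[0]+np.cos(s.x[2])*d[1])
# knob
k=F(318,45);print("knob guess",[onz(c,k,z).round(3) for z in(.06,.08)])
for n in("scene","side"):
    cc=cam(n);print(n,[proj(cc,bw(s.x,X)).round(1) for X in [(-.046,.047,.045),(.06,.027,.046),(.06,-.027,.046),(-.079,0,.018)]])
for uv in [(3,80),(62,55),(92,217),(149,187)]: print(onz(c,uv,0.03).round(4))
E
```

```text
[0.55033789 0.06355667 0.18696359] 10.712224709620466 [ 0.8  1.1  0.9 -0.9 -0.7 -0.2 -0.7  2.6 -0.5 -2.6]
(-0.075, 0.022, 0) [224.85082262 191.38019831]
(-0.075, -0.022, 0) [137.31909873 207.91702715]
(-0.083, 0, 0.018) [175.17818188 167.66857591]
(-0.075, 0, 0.018) [177.83585565 182.3723981 ]
[[0.483  0.004  0.008 ]
 [0.466  0.0932 0.008 ]
 [0.6304 0.0315 0.008 ]
 [0.6137 0.121  0.008 ]] 10.631869319056973
plate mid lateral rel bed -0.000737454984492665
knob guess [array([0.418, 0.112, 0.06 ]), array([0.419, 0.108, 0.08 ])]
scene [array([280.1, 230.6]), array([300.7, 202.9]), array([315.4, 207. ]), array([291.2, 248. ])]
side [array([336.7, 293.7]), array([294.2, 270.4]), array([289.6, 254.1]), array([336.1, 292.5])]
[ 0.3972 -0.2572  0.03  ]
[ 0.3755 -0.1978  0.03  ]
[ 0.5293 -0.1935  0.03  ]
[ 0.4982 -0.1311  0.03  ]
```

Call:
{"op": "jog_arm", "data": {
  "rows": [
    {"hand": 1, "linear": [-0.0966, -0.0264, 0.044], "roll": 0},
    {"hand": 1, "linear": [-0.0966, -0.0264, 0.044], "roll": 0},
    {"hand": 1, "linear": [-0.0966, -0.0264, 0.044], "roll": 0},
    {"hand": 1, "linear": [-0.0966, -0.0264, 0.044], "roll": 0},
    {"hand": 1, "linear": [-0.0966, -0.0264, 0.044], "roll": -0.025},
    {"hand": 1, "linear": [0, 0, 0], "roll": -0.025},
    {"hand": 1, "linear": [0, 0, 0], "roll": -0.0253},
    {"hand": 1, "linear": [0, 0, 0], "roll": 0}
  ]
}}

```text
clock: 4.12
tcp_pos: [0.4412, -0.2006, 0.2016]
tool_rot: [1.641, 2.679, -0.0]
ft_force: [0.2, 0.1, 0.3]
width: 0.0858
```

Call:
{"op": "jog_arm", "data": {
  "rows": [
    {"hand": 1, "linear": [0, 0, 0], "roll": 0},
    {"hand": 1, "linear": [0, 0, 0], "roll": 0}
  ]
}}

```text
clock: 4.38
tcp_pos: [0.4416, -0.2, 0.2015]
tool_rot: [1.639, 2.68, -0.0]
ft_force: [0.1, 1.1, -0.2]
width: 0.0858
```

Run:
```python
from h import *
import pickle
s=arm.state();im=vision.get_image("wrist");save(im,"w3.png");pickle.dump((cam("wrist",s),im),open("w3.pkl","wb"))
print(s["tcp_pos"],s["qvel"].round(3),np.degrees(s["joint_pos"]).round(1),Ro.from_rotvec(s["tool_rot"]).as_matrix().round(3))
```

```text
[ 0.44164165 -0.20001095  0.20148416] [ 0.002  0.003 -0.002 -0.    -0.001 -0.009] [ -38.4    0.3  106.5    0.    73.1 -155.5] [[-0.456  0.89   0.   ]
 [ 0.89   0.456 -0.   ]
 [-0.     0.    -1.   ]]
```

View pics/w3.png

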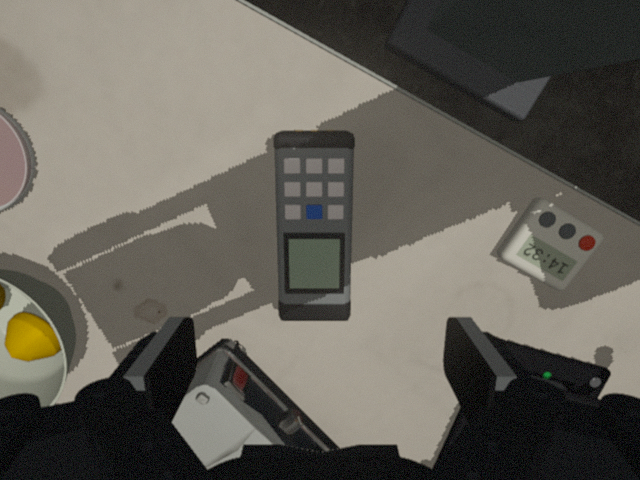

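Run:
```python
from dk import *
c,im=pickle.load(open("w3.pkl","rb"))
h=onz(c,(314.5,320),.031);ft=onz(c,(314.5,131),.017)
u=np.array([.89,.456,0]);v=np.array([-.456,.89,0]);t=np.array([.4416,-.2,0])
for p in(h,ft,onz(c,(279,250),.02),onz(c,(352,250),.02)): print(p.round(4),(u@(p-t)).round(4),(v@(p-t)).round(4))
```

```text
[ 0.5186 -0.1655  0.031 ] 0.0843 -0.0044
[ 0.3854 -0.2331  0.017 ] -0.0651 -0.0038
[ 0.4811 -0.2167  0.02  ] 0.0275 -0.0329
[ 0.4543 -0.1642  0.02  ] 0.0276 0.0261
```

Call:
{"op": "jog_arm", "data": {
  "rows": [
    {"hand": 1, "linear": [-0.007, 0, 0.1], "roll": 0},
    {"hand": 1, "linear": [0, 0, 0.1], "roll": 0},
    {"hand": 1, "linear": [0, 0, 0.1], "roll": 0},
    {"hand": 1, "linear": [0, 0, 0.05], "roll": 0},
    {"hand": 1, "linear": [0, 0, 0.03], "roll": 0},
    {"hand": 1, "linear": [0, 0, 0.025], "roll": 0},
    {"hand": 1, "linear": [0, 0, 0], "roll": 0},
    {"hand": 1, "linear": [0, 0, 0], "roll": 0}
  ]
}}

```text
clock: 5.42
tcp_pos: [0.4439, -0.2038, -0.0003]
tool_rot: [1.636, 2.68, -0.0]
ft_force: [0.2, 0.6, 0.5]
width: 0.0854
```

Call:
{"op": "jog_arm", "data": {
  "rows": [
    {"hand": 0, "linear": [0, 0, 0], "roll": 0},
    {"hand": 0, "linear": [0, 0, 0], "roll": 0},
    {"hand": 0, "linear": [0, 0, 0], "roll": 0},
    {"hand": 0, "linear": [0, 0, 0], "roll": 0},
    {"hand": 0, "linear": [0, 0, 0], "roll": 0},
    {"hand": 0, "linear": [0, 0, 0], "roll": 0}
  ]
}}

```text
clock: 6.18
tcp_pos: [0.4439, -0.2038, -0.0002]
tool_rot: [1.636, 2.68, -0.0]
ft_force: [-1.1, 0.7, 6.6]
width: 0.0571
```

Call:
{"op": "jog_arm", "data": {
  "rows": [
    {"hand": 0, "linear": [0, 0, -0.05], "roll": 0},
    {"hand": 0, "linear": [0, 0, -0.09], "roll": 0},
    {"hand": 0, "linear": [0, 0, -0.09], "roll": 0},
    {"hand": 0, "linear": [0, 0, -0.09], "roll": 0},
    {"hand": 0, "linear": [0, 0, -0.08], "roll": 0.0229},
    {"hand": 0, "linear": [0, 0, 0], "roll": 0.0229},
    {"hand": 0, "linear": [0, 0, 0], "roll": 0},
    {"hand": 0, "linear": [0, 0, 0], "roll": 0}
  ]
}}

```text
clock: 7.18
tcp_pos: [0.4426, -0.2027, 0.1978]
tool_rot: [-2.0, -2.42, 0.0]
ft_force: [-0.3, 0.9, -2.2]
width: 0.057
```

Run:
```python
from h import *
import pickle
s=arm.state();im=vision.get_image("wrist");save(im,"w4.png");pickle.dump((cam("wrist",s),im),open("w4.pkl","wb"))
R=Ro.from_rotvec(s["tool_rot"]).as_matrix();print(s["tcp_pos"],R.round(4),s["width"])
im=vision.get_image("side");save(im,"s4.png",(240,120,440,300),4)
```

```text
[ 0.44255607 -0.20272932  0.19780941] [[-0.1883  0.9821 -0.0016]
 [ 0.9821  0.1883  0.0013]
 [ 0.0015 -0.0014 -1.    ]] 0.057038879936045075
```

View pics/w4.png

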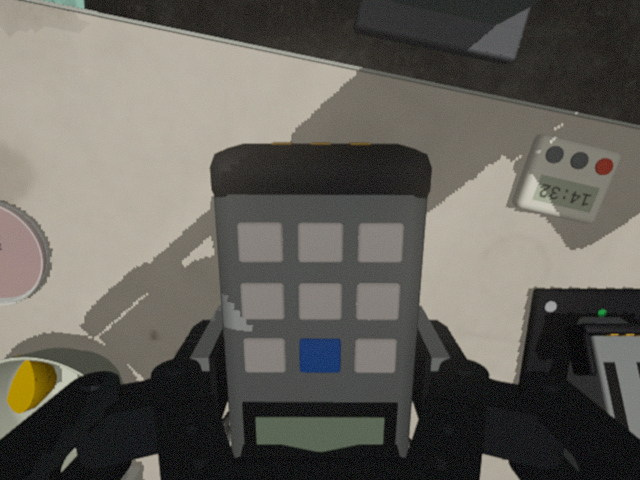

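View pics/s4.png

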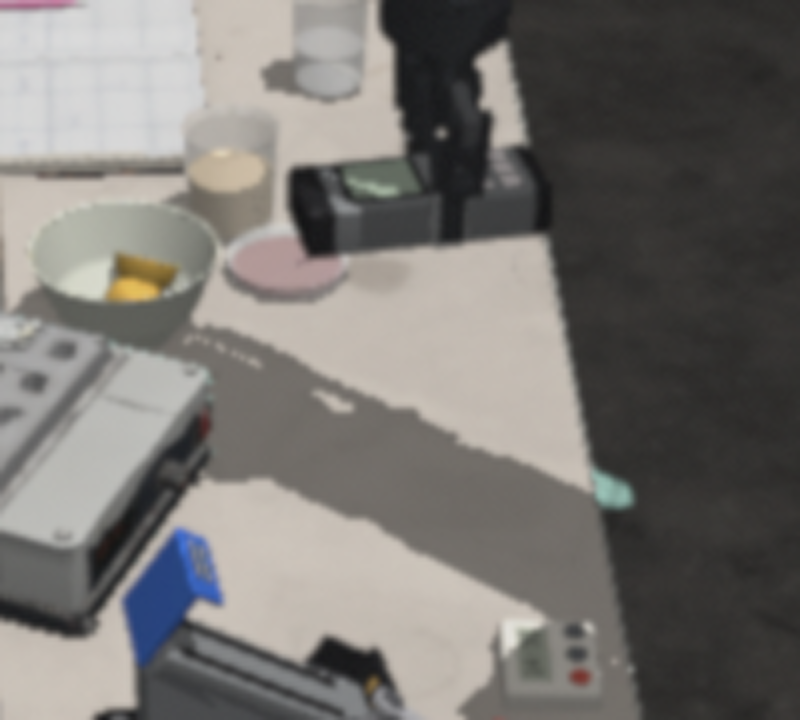

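Call:
{"op": "jog_arm", "data": {
  "rows": [
    {"hand": 0, "linear": [0.0805, 0, -0.01], "roll": 0},
    {"hand": 0, "linear": [0.0805, 0, 0], "roll": 0},
    {"hand": 0, "linear": [0.0805, 0.01, 0], "roll": 0},
    {"hand": 0, "linear": [0.0805, 0.04, 0], "roll": 0},
    {"hand": 0, "linear": [0.0805, 0.1, 0], "roll": 0},
    {"hand": 0, "linear": [0.0801, 0.09, 0], "roll": 0},
    {"hand": 0, "linear": [0, 0.009, 0.01], "roll": 0},
    {"hand": 0, "linear": [0, 0, 0], "roll": 0}
  ]
}}

```text
clock: 8.28
tcp_pos: [0.5188, 0.0559, 0.1974]
tool_rot: [-2.001, -2.419, 0.003]
ft_force: [-1.0, 0.1, -2.9]
width: 0.0572
```

Call:
{"op": "jog_arm", "data": {
  "rows": [
    {"hand": 0, "linear": [0, 0, 0.03], "roll": 0},
    {"hand": 0, "linear": [0, 0, 0.02], "roll": 0},
    {"hand": 0, "linear": [0, 0, 0], "roll": 0}
  ]
}}

```text
clock: 8.65
tcp_pos: [0.5184, 0.0551, 0.1724]
tool_rot: [-2.005, -2.416, 0.002]
ft_force: [0.0, -0.4, -1.2]
width: 0.0571
```

```bash
cat > look.py <<'E'
import sys
from h import *
import pickle
n=sys.argv[1]
s=arm.state();im=vision.get_image("wrist");save(im,n+"w.png");pickle.dump((cam("wrist",s),im),open(n+"w.pkl","wb"))
R=Ro.from_rotvec(s["tool_rot"]).as_matrix();print(s["tcp_pos"].round(4),"hdg",np.degrees(np.arctan2(R[1,1],R[0,1])).round(2),s["ft_force"].round(1),s["width"],s["clock"])
im=vision.get_image("side");save(im,n+"s.png",(220,190,420,340),4)
im=vision.get_image("scene");save(im,n+"c.png",(240,130,400,270),4)
E
python3 look.py a
```

```text
[0.5184 0.0551 0.1724] hdg 10.63 [ 0.  -0.4 -1.2] 0.05714579295702869 8.65
```

View pics/as.png

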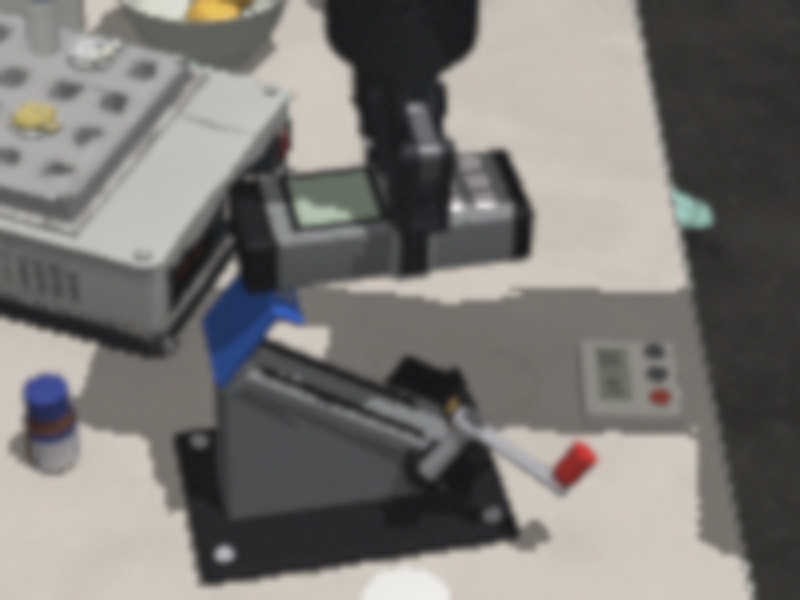

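View pics/ac.png

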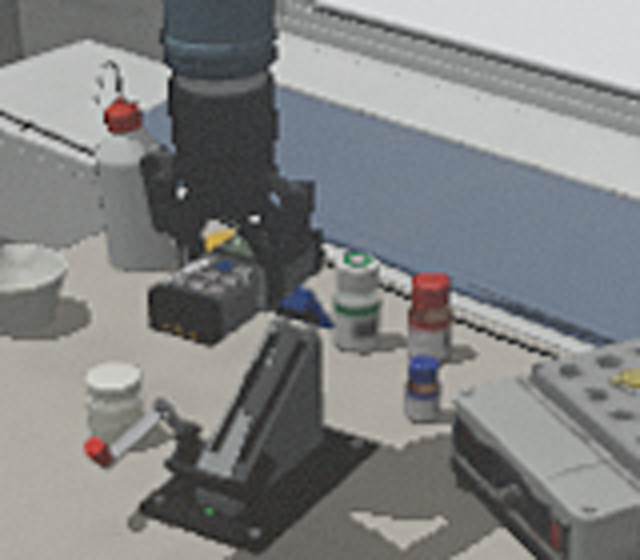

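Call:
{"op": "jog_arm", "data": {
  "rows": [
    {"hand": 0, "linear": [0, 0, 0.008], "roll": 0},
    {"hand": 0, "linear": [0, 0, 0.008], "roll": 0},
    {"hand": 0, "linear": [0, 0, 0.008], "roll": 0}
  ]
}}

```text
clock: 9.18
tcp_pos: [0.5198, 0.0557, 0.162]
tool_rot: [2.004, 2.419, 0.0]
ft_force: [-7.9, -0.3, 10.5]
width: 0.0574
```

Call:
{"op": "jog_arm", "data": {
  "rows": [
    {"hand": 0, "linear": [0, 0, 0.008], "roll": 0},
    {"hand": 0, "linear": [0, 0, 0.008], "roll": 0}
  ]
}}

```text
clock: 9.43
tcp_pos: [0.5211, 0.0555, 0.1557]
tool_rot: [2.002, 2.417, 0.003]
ft_force: [-5.5, -1.2, 9.1]
width: 0.0574
```

Call:
{"op": "jog_arm", "data": {
  "rows": [
    {"hand": 0, "linear": [0, 0, 0.008], "roll": 0},
    {"hand": 0, "linear": [0, 0, 0.008], "roll": 0},
    {"hand": 0, "linear": [0, 0, 0.008], "roll": 0},
    {"hand": 0, "linear": [0, 0, 0], "roll": 0}
  ]
}}

```text
clock: 9.93
tcp_pos: [0.5202, 0.0554, 0.1432]
tool_rot: [2.003, 2.418, 0.0]
ft_force: [-6.0, -0.8, 8.5]
width: 0.0572
```

```bash
python3 look.py b
```

```text
[0.5202 0.0554 0.1432] hdg 10.71 [-6.  -0.8  8.5] 0.05724527322241149 9.925
```

View pics/bs.png

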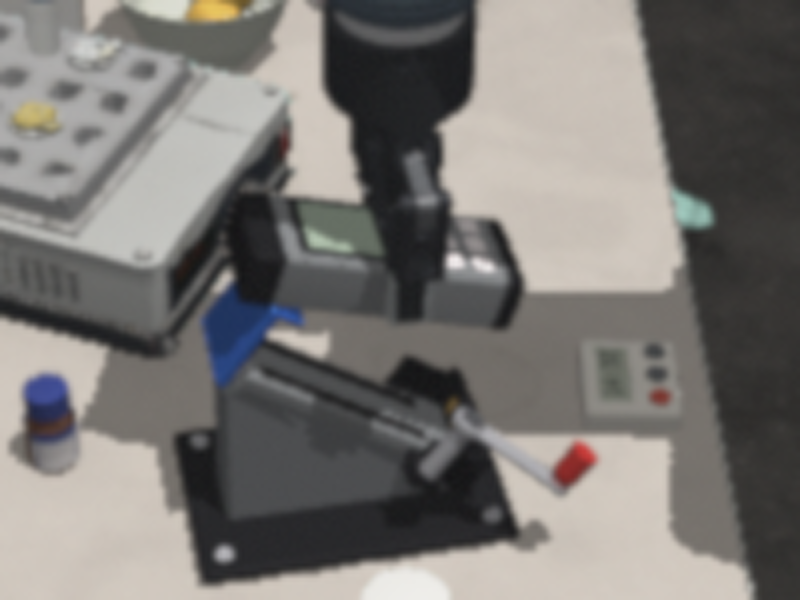

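View pics/bw.png

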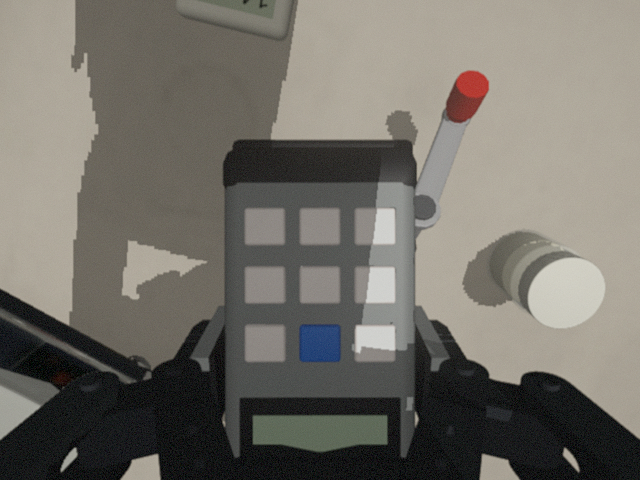

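Call:
{"op": "jog_arm", "data": {
  "rows": [
    {"hand": 0, "linear": [0, 0, 0.008], "roll": 0},
    {"hand": 0, "linear": [0, 0, 0.008], "roll": 0},
    {"hand": 0, "linear": [0, 0, 0.006], "roll": 0},
    {"hand": 0, "linear": [0, 0, 0], "roll": 0}
  ]
}}

```text
clock: 10.58
tcp_pos: [0.5204, 0.0554, 0.1321]
tool_rot: [2.003, 2.418, 0.001]
ft_force: [-5.9, -1.7, 7.0]
width: 0.057
```

```bash
python3 look.py d
cat > tilt.py <<'E'
from dk import *
m=vision.camera_model("wrist");H=np.array(m["hand_eye"]);W=np.linalg.inv(H);ct=(f(m),m["cx"],m["cy"],W[:3,:3],W[:3,3])
def plane(uv,z): return onz(ct,uv,z)
def keys(im):
    # keycap centroids (bright squares), tool-centre columns
    hsv=cv2.cvtColor(im,cv2.COLOR_RGB2HSV)
    bl=cv2.inRange(hsv,(105,100,60),(130,255,255));bl[:, :280]=0;bl[:,360:]=0;bl[450:]=0;bl[:200]=0
    u,v=np.where(bl.T>0);return u.mean(),v.mean()
E
python3 - <<'E'
from tilt import *
for n in("w4","bw","dw"):
    c,im=pickle.load(open(n+".pkl","rb"));print(n,keys(im))
E
```

```text
[0.5204 0.0554 0.1321] hdg 10.71 [-5.9 -1.7  7. ] 0.05704105799852095 10.575
w4 (np.float64(319.72603719599425), np.float64(355.24606580829754))
bw (np.float64(319.4888888888889), np.float64(343.0040404040404))
dw (np.float64(319.490365448505), np.float64(335.6764119601329))
```

View pics/ds.png

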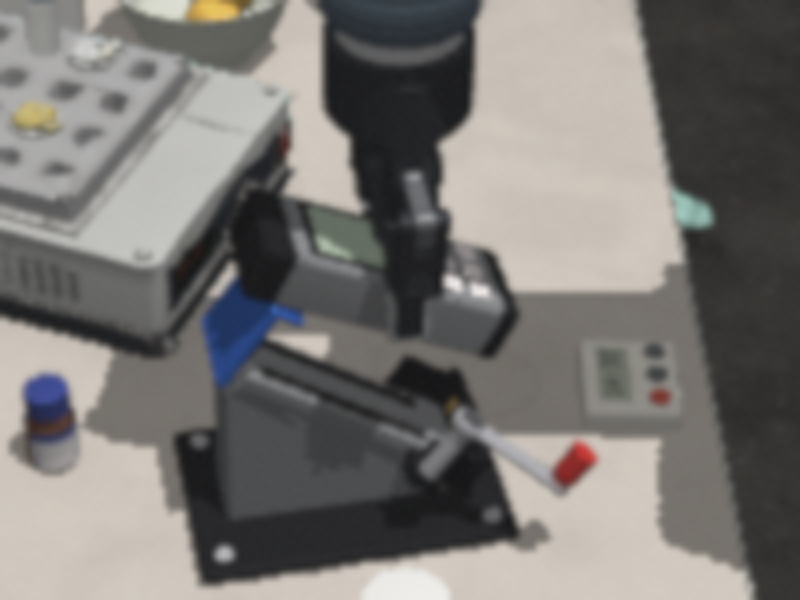

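View pics/dw.png

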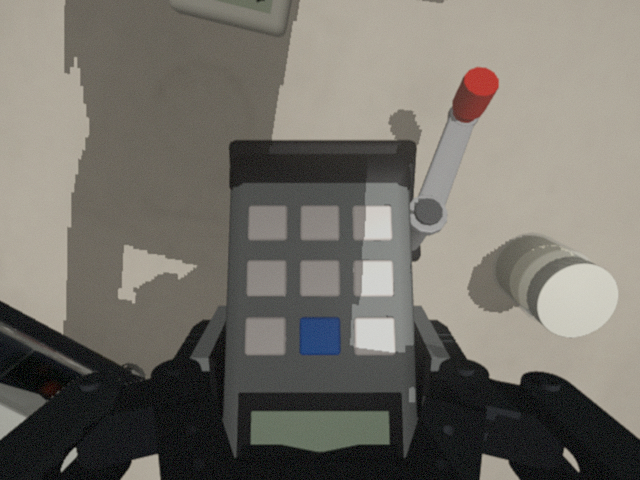

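```bash
cat >> tilt.py <<'E'
ref=[(260.5,242),(380.5,242),(262.5,301),(378.5,301),(264.5,355),(376,355)]
P0=np.array([plane(q,-.034) for q in ref])
def fit(obs,piv=-.026):
    def pts(p):
        th,dy,dz=p;c,s=np.cos(th),np.sin(th)
        Q=P0-[0,0,piv]; y=c*Q[:,1]-s*Q[:,2]*-1*-1; 
        # head (+y) goes up (-z): rotate about tool x by -th
        y=c*Q[:,1]+s*Q[:,2]; z=-s*Q[:,1]+c*Q[:,2]
        return np.c_[Q[:,0],y+dy,z+piv+dz]
    def res(p):
        r=np.concatenate([proj(ct,X)-o for X,o in zip(pts(p),obs)])
        return np.r_[r,p[1]/.002,p[2]/.002]
    s=least_squares(res,[.3,0,0]);return np.degrees(s.x[0]),s.x[1:]*1e3,np.abs(s.fun).max()
E
python3 - <<'E'
from tilt import *
print(P0.round(4))
for o in ([(264.5,227),(376,227),(264.5,285),(376,285),(264.5,343),(375.5,343)],[(267,222.5),(374,222.5),(266.5,278),(374.5,278),(265.5,336),(375,336)]):
  for piv in(-.02,-.026): print(fit(o,piv))
E
```

```text
[[-0.016  -0.0408 -0.034 ]
 [ 0.0166 -0.0408 -0.034 ]
 [-0.0161 -0.0235 -0.034 ]
 [ 0.0167 -0.0235 -0.034 ]
 [-0.0162 -0.0062 -0.034 ]
 [ 0.0167 -0.0062 -0.034 ]]
(np.float64(13.25548763985979), array([0.25296615, 0.22931975]), np.float64(0.502484998396767))
(np.float64(13.52454079122898), array([-1.08399018,  0.3500603 ]), np.float64(0.5419950882674465))
(np.float64(22.1771087436337), array([0.58706257, 0.20918294]), np.float64(0.7466786711036661))
(np.float64(22.479530243109053), array([-1.66401954,  0.57741886]), np.float64(0.8320097676904749))
```

Call:
{"op": "jog_arm", "data": {
  "rows": [
    {"hand": 0, "linear": [0, 0, -0.075], "roll": 0},
    {"hand": 0, "linear": [0.005, 0, -0.075], "roll": 0},
    {"hand": 0, "linear": [0, 0.1, 0], "roll": 0},
    {"hand": 0, "linear": [0, 0.114, 0], "roll": 0},
    {"hand": 0, "linear": [0, 0, 0], "roll": 0},
    {"hand": 0, "linear": [0, 0, 0], "roll": 0},
    {"hand": 0, "linear": [0, 0, 0], "roll": 0}
  ]
}}

```text
clock: 11.6
tcp_pos: [0.6235, 0.078, 0.206]
tool_rot: [-2.005, -2.419, 0.0]
ft_force: [0.6, -0.1, -2.5]
width: 0.0574
```

```bash
python3 look.py e
```

```text
[0.6235 0.078  0.206 ] hdg 10.7 [ 0.6 -0.1 -2.5] 0.057432374221709645 11.6
```

View pics/es.png

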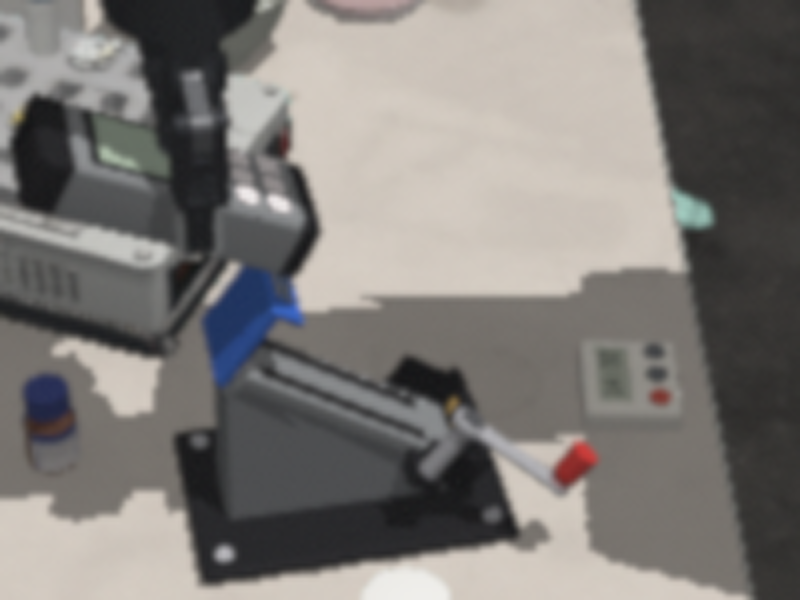

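View pics/ew.png

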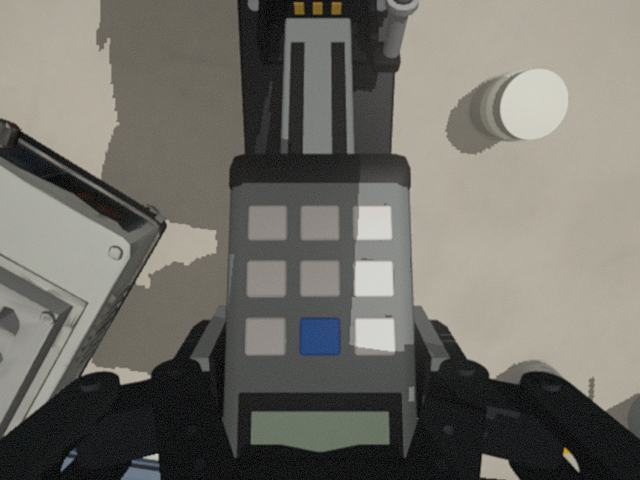

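Call:
{"op": "jog_arm", "data": {
  "rows": [
    {"hand": 0, "linear": [0, 0, 0.024], "roll": 0},
    {"hand": 0, "linear": [0, 0, 0.016], "roll": 0},
    {"hand": 0, "linear": [0, 0, 0.01], "roll": 0},
    {"hand": 0, "linear": [0, 0, 0], "roll": 0}
  ]
}}

```text
clock: 12.25
tcp_pos: [0.6247, 0.0781, 0.1818]
tool_rot: [2.004, 2.418, 0.001]
ft_force: [-1.9, 0.4, 4.9]
width: 0.0577
```

Call:
{"op": "jog_arm", "data": {
  "rows": [
    {"hand": 0, "linear": [0, 0, 0.008], "roll": 0},
    {"hand": 0, "linear": [0, 0, 0.006], "roll": 0},
    {"hand": 0, "linear": [0, 0, 0], "roll": 0}
  ]
}}

```text
clock: 12.62
tcp_pos: [0.6273, 0.0783, 0.1776]
tool_rot: [2.001, 2.414, 0.008]
ft_force: [3.2, 2.1, 12.9]
width: 0.0573
```

```bash
python3 look.py g
```

```text
[0.6273 0.0783 0.1776] hdg 10.7 [ 3.2  2.1 12.9] 0.057308636810746896 12.625
```

View pics/gw.png

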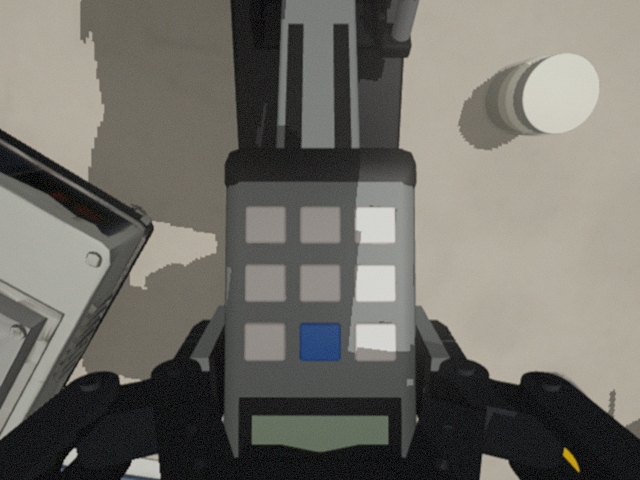

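Run:
```python
from tilt import *
c,im=pickle.load(open("gw.pkl","rb"));print(keys(im))
print(fit([(265.5,225),(375.5,225),(265.5,283.5),(375.5,283.5),(265,342),(375.5,342)],-.02))
c,im=pickle.load(open("w4.pkl","rb"))
for r in (143,146,150): print(r,plane((320,r),-.03),plane((320,r),-.015))
# plan
th=np.radians(15);phi=np.radians(35)-th
dock=np.array([.5503,.0636,.1870])
def pivot(hx,hz,phi,L=.085,h=.021):
    a=np.array([np.cos(phi),-np.sin(phi)]);n=np.array([np.sin(phi),np.cos(phi)])
    return np.array([hx,hz])-L*a+h*n
for hx,hz,ph in [(.05,.02,20),(.05,.003,20),(.064,.003,20),(.064,.001,10),(.077,.001,10),(.077,0,0)]:
    p=pivot(hx,hz,np.radians(ph));w=bw(dock,(p[0],0,p[1]))-[0,0,.021];print(hx,hz,ph,"piv bed",p.round(4),"TCP",w.round(4))
```

```text
(np.float64(319.870611183355), np.float64(341.5533159947984))
(np.float64(16.29644421957495), array([ 0.40431698, -0.36179941]), np.float64(0.36128378964770036))
143 [ 0.00018239 -0.06677088 -0.03      ] [ 0.00018965 -0.06604631 -0.015     ]
146 [ 0.00018205 -0.06600173 -0.03      ] [ 0.00018927 -0.06517598 -0.015     ]
150 [ 0.0001816  -0.06497148 -0.03      ] [ 0.00018875 -0.0640102  -0.015     ]
0.05 0.02 20 piv bed [-0.0227  0.0688] TCP [0.4933 0.0528 0.1023]
0.05 0.003 20 piv bed [-0.0227  0.0518] TCP [0.5028 0.0546 0.0884]
0.064 0.003 20 piv bed [-0.0087  0.0518] TCP [0.5141 0.0568 0.0965]
0.064 0.001 10 piv bed [-0.0161  0.0364] TCP [0.5168 0.0573 0.0796]
0.077 0.001 10 piv bed [-0.0031  0.0364] TCP [0.5273 0.0592 0.0871]
0.077 0 0 piv bed [-0.008  0.021] TCP [0.532  0.0601 0.0716]
```

Call:
{"op": "jog_arm", "data": {
  "rows": [
    {"hand": 0, "linear": [0, 0, 0.006], "roll": 0},
    {"hand": 0, "linear": [0, 0, 0], "roll": 0}
  ]
}}

```text
clock: 13.02
tcp_pos: [0.6275, 0.0781, 0.1749]
tool_rot: [2.0, 2.414, 0.008]
ft_force: [2.5, 2.7, 13.2]
width: 0.0572
```

Run:
```python
from tilt import *
im=vision.get_image("wrist");save(im,"g2.png");print(keys(im))
```

```text
(np.float64(319.778801843318), np.float64(343.99934167215275))
```

Call:
{"op": "jog_arm", "data": {
  "rows": [
    {"hand": 0, "linear": [0, 0, -0.08], "roll": 0},
    {"hand": 0, "linear": [0, -0.09, 0], "roll": 0},
    {"hand": 0, "linear": [0, -0.1, 0], "roll": 0},
    {"hand": 0, "linear": [0, -0.1, 0], "roll": 0},
    {"hand": 0, "linear": [0, -0.02, 0], "roll": 0},
    {"hand": 0, "linear": [0, 0, 0], "roll": 0},
    {"hand": 0, "linear": [0, 0, 0], "roll": 0}
  ]
}}

```text
clock: 13.95
tcp_pos: [0.4734, 0.0492, 0.2112]
tool_rot: [2.004, 2.418, 0.001]
ft_force: [-0.8, -0.0, -1.9]
width: 0.0571
```

```bash
python3 look.py i
python3 - <<'E'
from tilt import *
c,im=pickle.load(open("iw.pkl","rb"));print(keys(im))
s=arm.state();d=s["tcp_pos"]-[.5503,.0636,0];y=.187
print("along",np.cos(y)*d[0]+np.sin(y)*d[1],"lat",-np.sin(y)*d[0]+np.cos(y)*d[1])
E
```

```text
[0.4734 0.0492 0.2112] hdg 10.7 [-0.8 -0.  -1.9] 0.0570559962082466 13.95
(np.float64(319.6933932007697), np.float64(343.6241180243746))
along -0.07872717198360898 lat 0.00031149684025759926
```

View pics/iw.png

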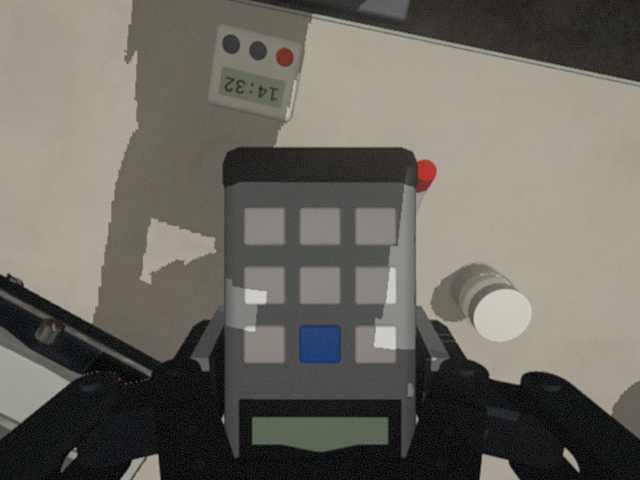

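View pics/is.png

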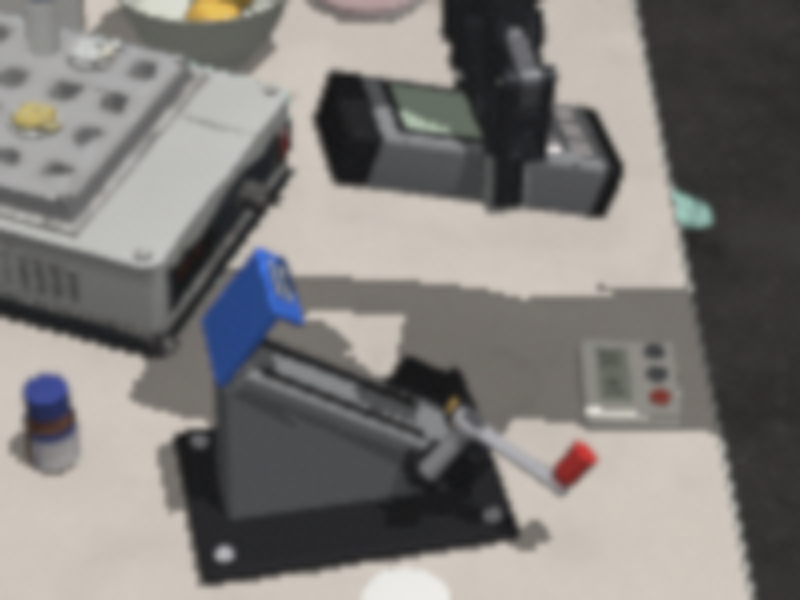

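Call:
{"op": "jog_arm", "data": {
  "rows": [
    {"hand": 0, "linear": [0, 0, 0.08], "roll": 0},
    {"hand": 0, "linear": [0, 0, 0.08], "roll": 0},
    {"hand": 0, "linear": [0, 0, 0.05], "roll": 0},
    {"hand": 0, "linear": [0, 0, 0], "roll": 0},
    {"hand": 0, "linear": [0, 0.02, 0.01], "roll": 0},
    {"hand": 0, "linear": [0, 0.02, 0.01], "roll": 0},
    {"hand": 0, "linear": [0, 0.01, 0.01], "roll": 0},
    {"hand": 0, "linear": [0, 0, 0], "roll": 0}
  ]
}}

```text
clock: 15.1
tcp_pos: [0.4961, 0.054, 0.0901]
tool_rot: [-2.003, -2.418, 0.002]
ft_force: [-3.0, -0.9, -5.9]
width: 0.0573
```

```bash
cat > pos.py <<'E'
from tilt import *
def where(phi=None):
    s=arm.state();d=s["tcp_pos"]-[.5503,.0636,0];y=.187
    al=np.cos(y)*d[0]+np.sin(y)*d[1]
    print("along %.4f lat %.4f z %.4f"%(al,-np.sin(y)*d[0]+np.cos(y)*d[1],d[2]),s["ft_force"].round(1))
    zz=d[2]+.021-.08;p=np.array([al*C+zz*S,-al*S+zz*C]);print("pivot bed",p.round(4))
    if phi is not None:
        ph=np.radians(phi);a=np.array([np.cos(ph),-np.sin(ph)]);n=np.array([np.sin(ph),np.cos(ph)])
        print("head bottom",(p+.0845*a-.021*n).round(4),"foot bottom",(p-.0655*a-.021*n).round(4))
E
python3 look.py j; python3 -c "
from pos import *
where(22)
c,im=pickle.load(open('jw.pkl','rb'));print(keys(im))"
```

```text
[0.4961 0.054  0.0901] hdg 10.72 [-3.  -0.9 -5.9] 0.057292691929398364 15.1
along -0.0552 lat 0.0006 z 0.0903 [-2.9 -0.9 -8.4]
pivot bed [-0.0272  0.0573]
head bottom [0.0432 0.0061] foot bottom [-0.0958  0.0623]
(np.float64(319.6477052359405), np.float64(343.6328377504848))
```

View pics/js.png

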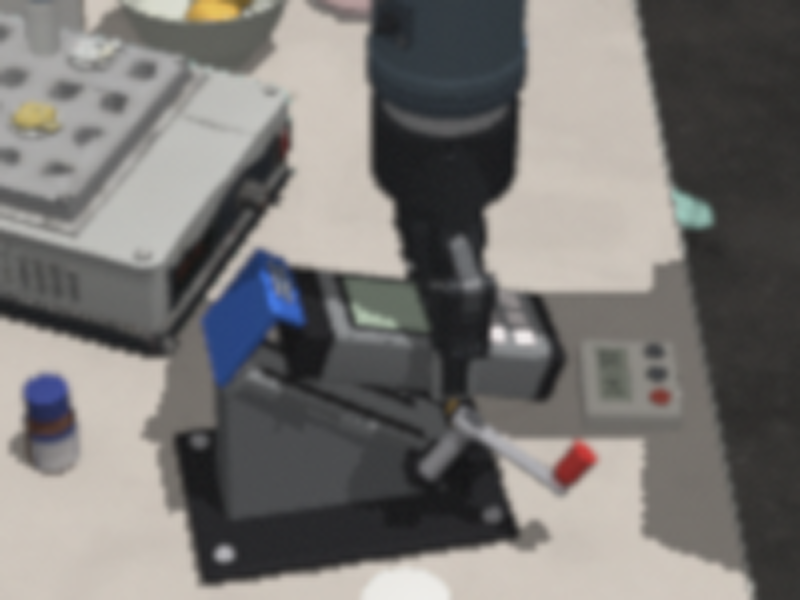

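View pics/jc.png

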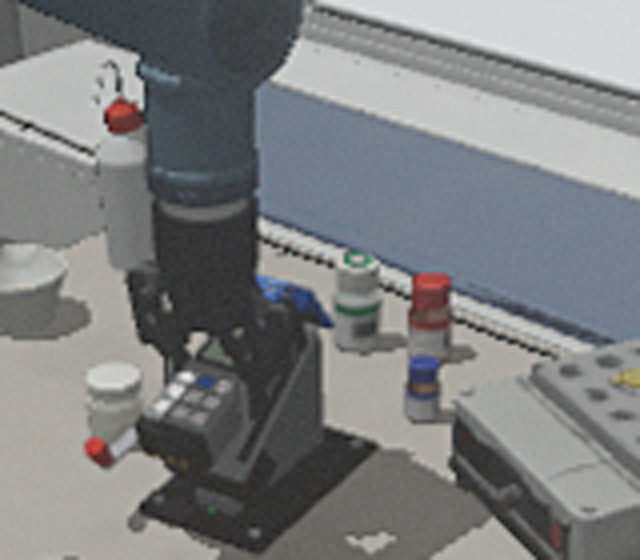

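View pics/jw.png

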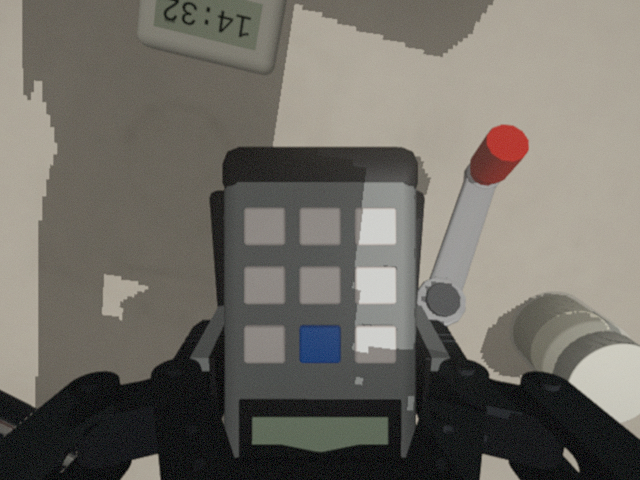

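Call:
{"op": "jog_arm", "data": {
  "rows": [
    {"hand": 0, "linear": [0, 0.0034, 0.005], "roll": 0},
    {"hand": 0, "linear": [0, 0, 0], "roll": 0}
  ]
}}

```text
clock: 15.5
tcp_pos: [0.499, 0.0542, 0.0886]
tool_rot: [2.004, 2.418, 0.002]
ft_force: [-1.0, 0.3, -6.6]
width: 0.0569
```

```bash
python3 -c "
from pos import *
where(22)"
```

```text
along -0.0522 lat 0.0004 z 0.0886 [-1.   0.3 -6.6]
pivot bed [-0.0257  0.0542]
head bottom [0.0448 0.0031] foot bottom [-0.0943  0.0593]
```

Run:
```python
from h import *
im=vision.get_image("side");save(im,"k.png",(260,240,370,320),7)
im=vision.get_image("scene");save(im,"kc.png",(265,180,335,240),9)
```

```text
(no output)
```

View pics/k.png

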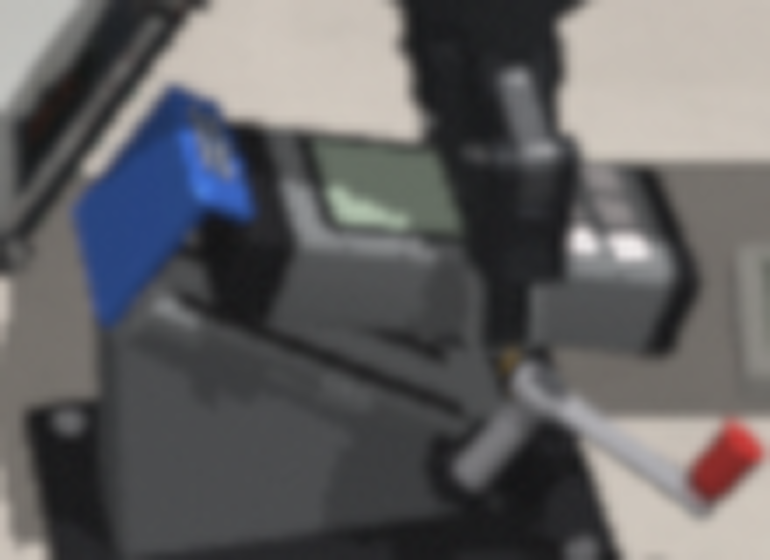

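View pics/kc.png

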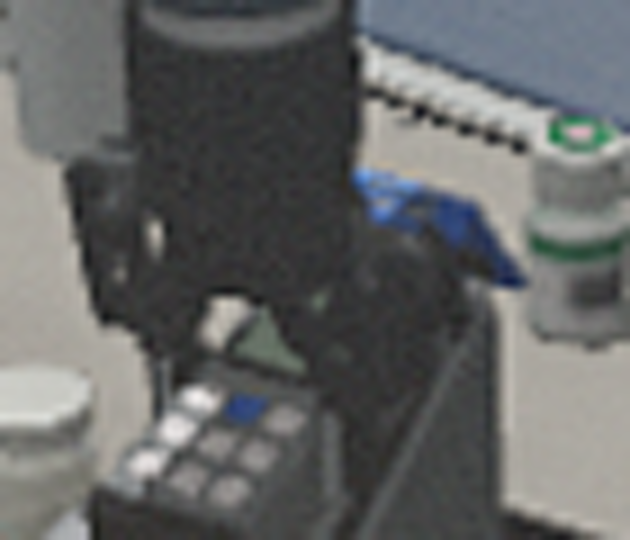

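Call:
{"op": "jog_arm", "data": {
  "rows": [
    {"hand": 0, "linear": [0, 0.007, -0.0045], "roll": 0},
    {"hand": 0, "linear": [0, 0.007, -0.0045], "roll": 0},
    {"hand": 0, "linear": [0, 0, 0], "roll": 0}
  ]
}}

```text
clock: 15.98
tcp_pos: [0.5045, 0.0557, 0.0922]
tool_rot: [-2.003, -2.418, 0.002]
ft_force: [-2.3, -0.8, -11.9]
width: 0.0573
```

```bash
python3 -c "
from pos import *
where(22)
im=vision.get_image('wrist');print(keys(im));save(im,'l.png')
im=vision.get_image('side');save(im,'ls.png',(260,240,370,320),7)"
```

```text
along -0.0465 lat 0.0007 z 0.0922 [ -2.3  -0.8 -11.9]
pivot bed [-0.019   0.0539]
head bottom [0.0515 0.0027] foot bottom [-0.0876  0.0589]
(np.float64(319.6404199475066), np.float64(344.06364829396324))
```

View pics/ls.png

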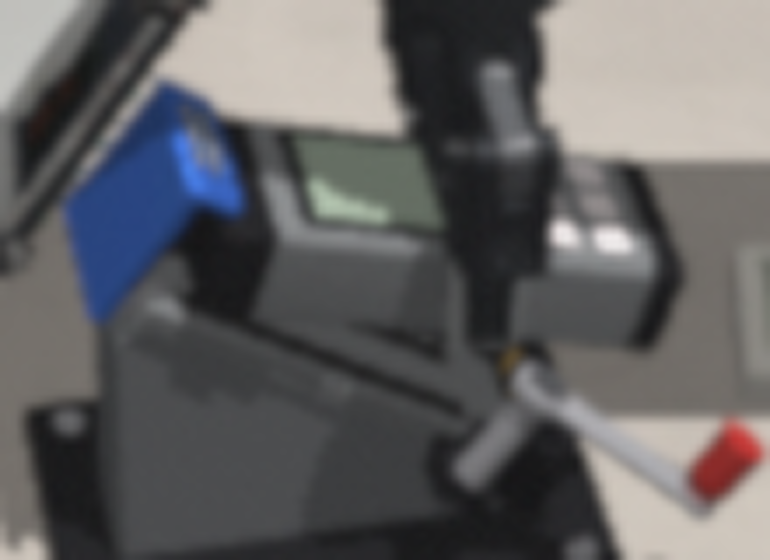

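Call:
{"op": "jog_arm", "data": {
  "rows": [
    {"hand": 0, "linear": [0, 0.002, 0.005], "roll": 0},
    {"hand": 0, "linear": [0, 0.002, 0.003], "roll": 0},
    {"hand": 0, "linear": [0, 0, 0], "roll": 0}
  ]
}}

```text
clock: 16.45
tcp_pos: [0.5089, 0.0557, 0.0901]
tool_rot: [2.003, 2.416, 0.003]
ft_force: [-0.2, 0.8, -2.6]
width: 0.0573
```

```bash
python3 -c "
from pos import *
where(22)
im=vision.get_image('side');save(im,'ms.png',(260,240,370,320),7)"
```

```text
along -0.0421 lat -0.0001 z 0.0901 [-0.2  0.8 -2.6]
pivot bed [-0.0167  0.0496]
head bottom [ 0.0538 -0.0015] foot bottom [-0.0853  0.0547]
```

View pics/ms.png

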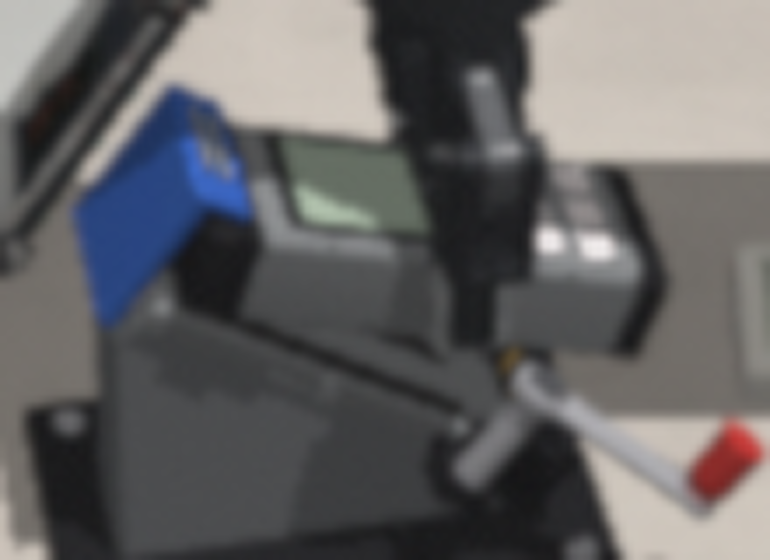

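Call:
{"op": "jog_arm", "data": {
  "rows": [
    {"hand": 0, "linear": [0, 0.008, -0.005], "roll": 0},
    {"hand": 0, "linear": [0, 0.008, -0.005], "roll": 0},
    {"hand": 0, "linear": [0, 0.007, -0.005], "roll": 0},
    {"hand": 0, "linear": [0, 0, 0], "roll": 0}
  ]
}}

```text
clock: 17.0
tcp_pos: [0.516, 0.0577, 0.0953]
tool_rot: [-2.002, -2.416, 0.007]
ft_force: [-9.6, -4.0, -2.4]
width: 0.0573
```

```bash
python3 -c "
from pos import *
where(22)
im=vision.get_image('wrist');print(keys(im));save(im,'n.png')
im=vision.get_image('side');save(im,'ns.png',(260,240,370,320),7)"
```

```text
along -0.0348 lat 0.0005 z 0.0953 [-9.6 -4.  -2.4]
pivot bed [-0.0077  0.0497]
head bottom [ 0.0628 -0.0015] foot bottom [-0.0763  0.0547]
(np.float64(319.6583011583012), np.float64(343.539897039897))
```

View pics/ns.png

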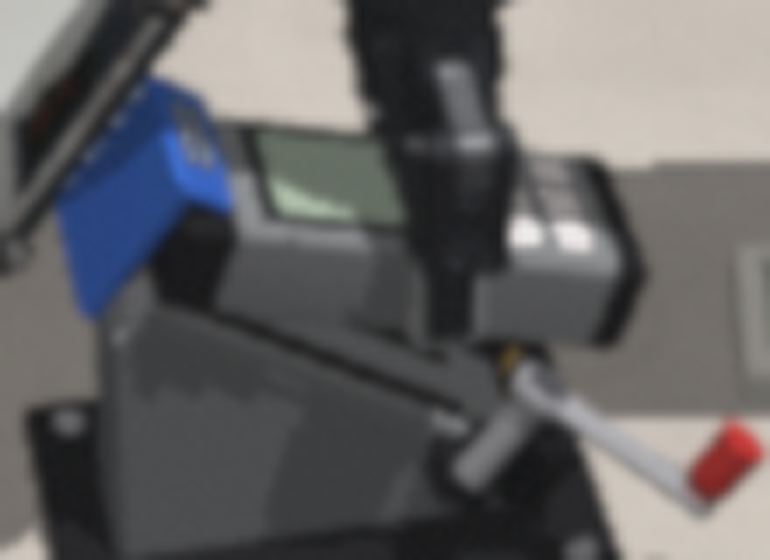

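View pics/n.png

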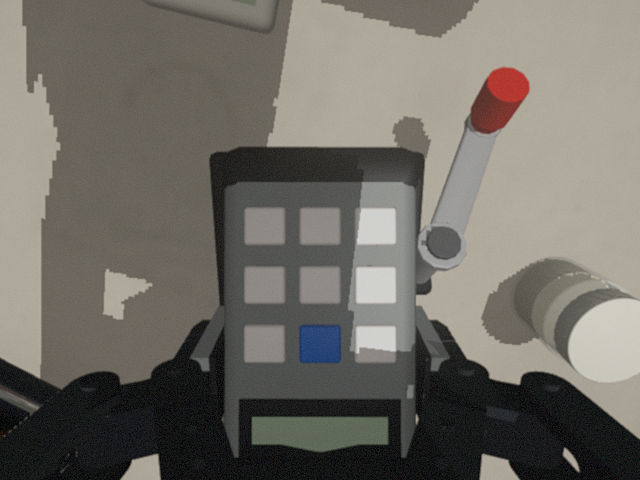

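Call:
{"op": "jog_arm", "data": {
  "rows": [
    {"hand": 0, "linear": [-0.001, 0.0043, 0.0072], "roll": 0},
    {"hand": 0, "linear": [-0.001, 0.0043, 0.0072], "roll": 0},
    {"hand": 0, "linear": [0, 0, 0], "roll": 0}
  ]
}}

```text
clock: 17.48
tcp_pos: [0.5188, 0.0579, 0.0875]
tool_rot: [-1.999, -2.414, 0.009]
ft_force: [-13.5, -2.3, -1.0]
width: 0.0572
```

```bash
python3 -c "
from pos import *
where(16)
im=vision.get_image('wrist');print(keys(im));save(im,'o.png')
im=vision.get_image('side');save(im,'os.png',(260,240,370,320),7)"
```

```text
along -0.0320 lat 0.0003 z 0.0875 [-13.5  -2.3  -1. ]
pivot bed [-0.0098  0.0417]
head bottom [ 0.0656 -0.0018] foot bottom [-0.0786  0.0396]
(np.float64(319.61895551257254), np.float64(340.60219213410704))
```

View pics/os.png

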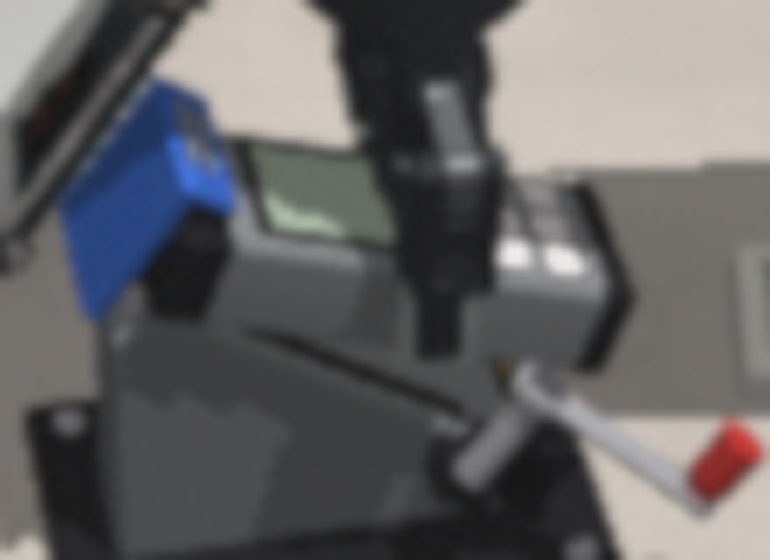

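View pics/o.png

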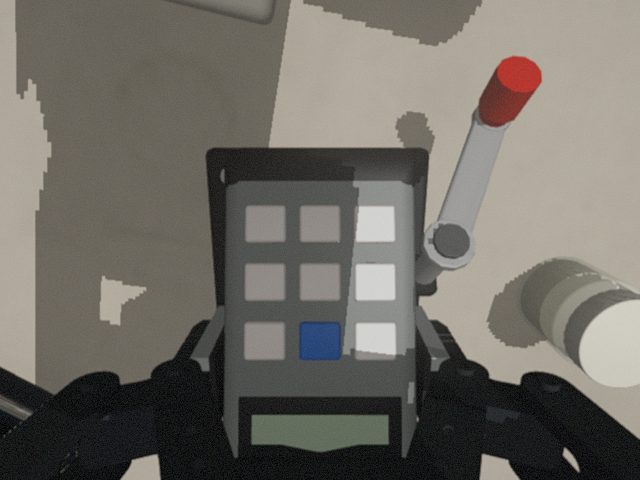

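Call:
{"op": "jog_arm", "data": {
  "rows": [
    {"hand": 0, "linear": [-0.001, 0.006, 0.006], "roll": 0},
    {"hand": 0, "linear": [-0.001, 0.006, 0.006], "roll": 0},
    {"hand": 0, "linear": [0, 0, 0], "roll": 0}
  ]
}}

```text
clock: 17.95
tcp_pos: [0.5237, 0.0585, 0.081]
tool_rot: [-1.997, -2.413, 0.011]
ft_force: [-15.8, -0.6, 0.7]
width: 0.0574
```

```bash
python3 -c "
from pos import *
where(14)
im=vision.get_image('wrist');print(keys(im));save(im,'p.png')
im=vision.get_image('side');save(im,'ps.png',(260,240,370,320),7)"
```

```text
along -0.0270 lat -0.0000 z 0.0810 [-15.8  -0.6   0.7]
pivot bed [-0.0095  0.0335]
head bottom [ 0.0674 -0.0073] foot bottom [-0.0782  0.029 ]
(np.float64(319.53573728267867), np.float64(334.2009014810045))
```

View pics/ps.png

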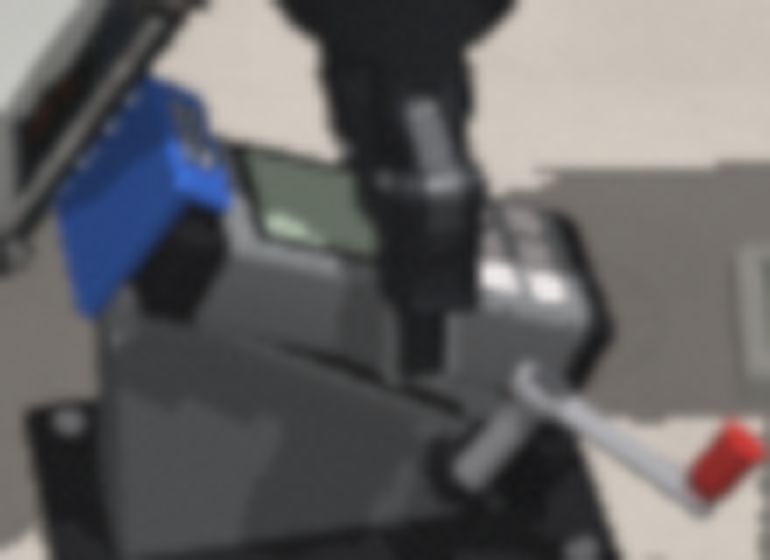

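View pics/p.png

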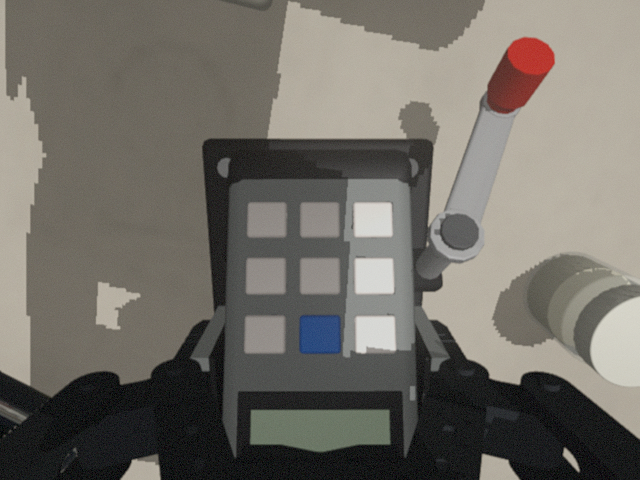

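Call:
{"op": "jog_arm", "data": {
  "rows": [
    {"hand": 0, "linear": [-0.001, 0.006, -0.0042], "roll": 0},
    {"hand": 0, "linear": [0, 0.006, -0.0042], "roll": 0},
    {"hand": 0, "linear": [0, 0, 0], "roll": 0},
    {"hand": 0, "linear": [0, 0, 0], "roll": 0}
  ]
}}

```text
clock: 18.55
tcp_pos: [0.5302, 0.0595, 0.0851]
tool_rot: [-1.997, -2.413, 0.009]
ft_force: [-13.6, 1.5, -3.5]
width: 0.0571
```

```bash
python3 -c "
from pos import *
where(11)
im=vision.get_image('wrist');print(keys(im));save(im,'q.png')
im=vision.get_image('side');save(im,'qs.png',(260,240,370,320),7)
c=cam('side');d=[.5503,.0636,.187]
for t in (0,.0055,.0085,.012): print(t,(proj(c,bw(d,(.06+t,.027,.041)))-[260,240])*7)
print('foot/lip',(proj(c,bw(d,(-.075,.029,.018)))-[260,240])*7)
"
```

```text
along -0.0205 lat -0.0003 z 0.0851 [-13.6   1.5  -3.5]
pivot bed [-0.0018  0.0332]
head bottom [ 0.0771 -0.0036] foot bottom [-0.0701  0.025 ]
(np.float64(319.58589157413456), np.float64(334.5133899412149))
0 [230.02124629 225.21340577]
0.0055 [214.62760589 218.92978293]
0.0085 [206.20121806 215.4901649 ]
0.012 [196.34366146 211.46634946]
foot/lip [544.64784795 425.93230021]
```

View pics/qs.png

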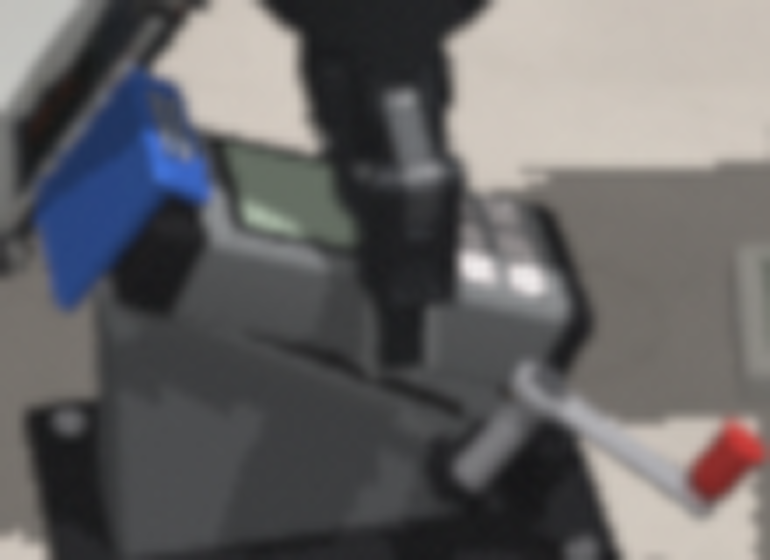

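View pics/q.png

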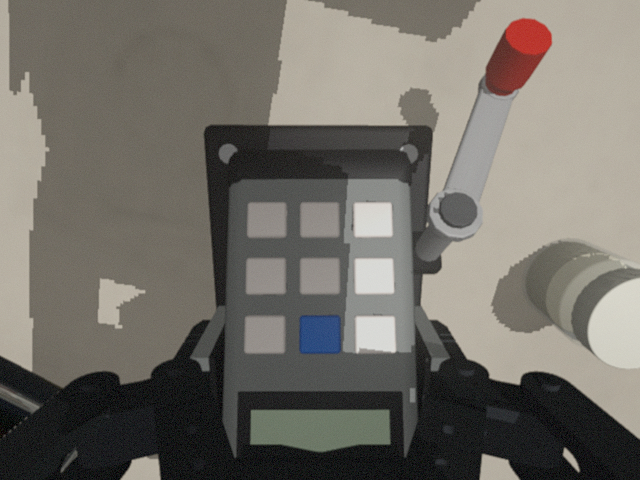

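Call:
{"op": "jog_arm", "data": {
  "rows": [
    {"hand": 0, "linear": [0, 0.002, 0.008], "roll": 0},
    {"hand": 0, "linear": [0, 0.002, 0.008], "roll": 0},
    {"hand": 0, "linear": [0, 0, 0], "roll": 0}
  ]
}}

```text
clock: 19.02
tcp_pos: [0.5323, 0.0597, 0.0777]
tool_rot: [-1.998, -2.413, 0.009]
ft_force: [-16.0, 0.4, 1.4]
width: 0.0572
```

```bash
python3 -c "
from pos import *
where(5)
im=vision.get_image('wrist');print(keys(im));save(im,'r.png')
im=vision.get_image('side');save(im,'rs.png',(260,240,370,320),7)
"
```

```text
along -0.0184 lat -0.0005 z 0.0777 [-16.    0.4   1.4]
pivot bed [-0.0043  0.0258]
head bottom [ 0.078  -0.0024] foot bottom [-0.0714  0.0106]
(np.float64(319.40439706862094), np.float64(328.8427714856762))
```

View pics/rs.png

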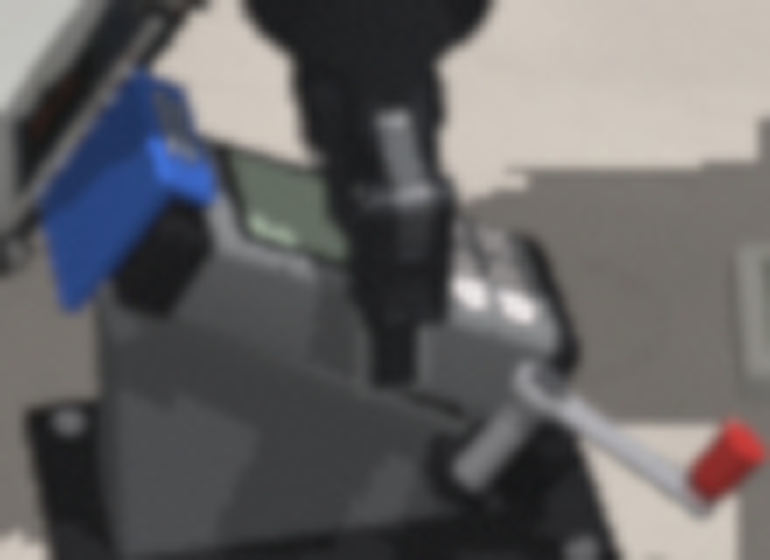

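View pics/r.png

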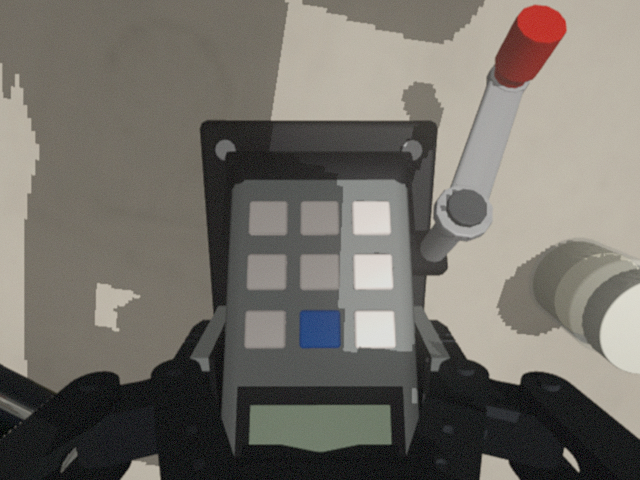

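Call:
{"op": "jog_arm", "data": {
  "rows": [
    {"hand": 0, "linear": [0, 0.002, 0.008], "roll": 0},
    {"hand": 0, "linear": [0, 0.002, 0.008], "roll": 0},
    {"hand": 0, "linear": [0, 0, 0], "roll": 0}
  ]
}}

```text
clock: 19.5
tcp_pos: [0.5344, 0.0601, 0.0713]
tool_rot: [-1.998, -2.414, 0.01]
ft_force: [-22.2, 1.4, 15.2]
width: 0.0573
```

```bash
python3 -c "
from pos import *
where(0)
im=vision.get_image('wrist');print(keys(im));save(im,'t.png')
im=vision.get_image('side');save(im,'ts.png',(260,240,370,320),7)
"
```

```text
along -0.0163 lat -0.0004 z 0.0713 [-22.2   1.4  15.2]
pivot bed [-0.0063  0.0194]
head bottom [ 0.0782 -0.0016] foot bottom [-0.0718 -0.0016]
(np.float64(319.5438477226377), np.float64(324.0244731475187))
```

View pics/ts.png

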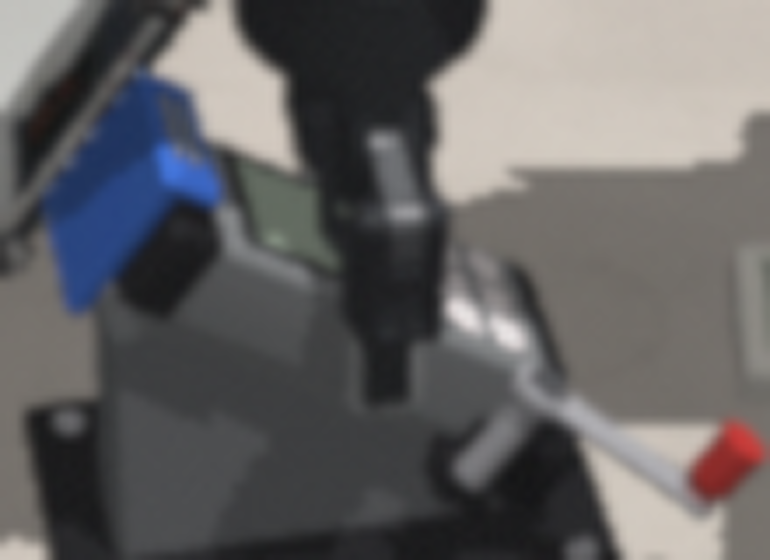

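View pics/t.png

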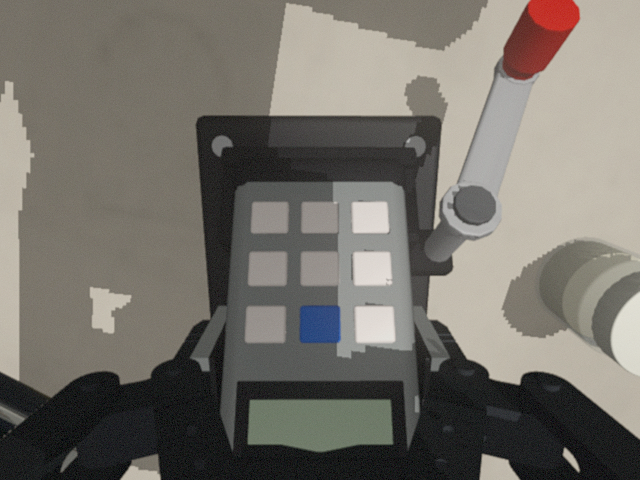

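```bash
python3 -c "
from tilt import *
for p in (-.02,-.021): print(fit([(269.5,217.5),(370.5,217.5),(267.5,268.5),(373,268.5),(266,324),(376,324)],p))"
```

```text
(np.float64(35.07864899895726), array([-0.79390058, -1.57452329]), np.float64(0.9793626111634239))
(np.float64(35.11237159894423), array([-1.36896662, -1.41008043]), np.float64(0.9747022065727151))
```

Call:
{"op": "jog_arm", "data": {
  "rows": [
    {"hand": 0.85, "linear": [0, 0, 0], "roll": 0},
    {"hand": 0.85, "linear": [0, 0, 0], "roll": 0},
    {"hand": 0.85, "linear": [0, 0, 0], "roll": 0},
    {"hand": 0.85, "linear": [0, 0, 0], "roll": 0}
  ]
}}

```text
clock: 20.1
tcp_pos: [0.5392, 0.0592, 0.0715]
tool_rot: [2.004, 2.418, 0.001]
ft_force: [-0.6, 0.3, 0.6]
width: 0.0727
```

```bash
python3 -c "
from pos import *
where(0)
im=vision.get_image('wrist');save(im,'u.png')
im=vision.get_image('side');save(im,'us.png',(260,240,370,320),7)
"
```

```text
along -0.0117 lat -0.0022 z 0.0715 [-0.6  0.3  0.6]
pivot bed [-0.0024  0.0169]
head bottom [ 0.0821 -0.0041] foot bottom [-0.0679 -0.0041]
```

View pics/us.png

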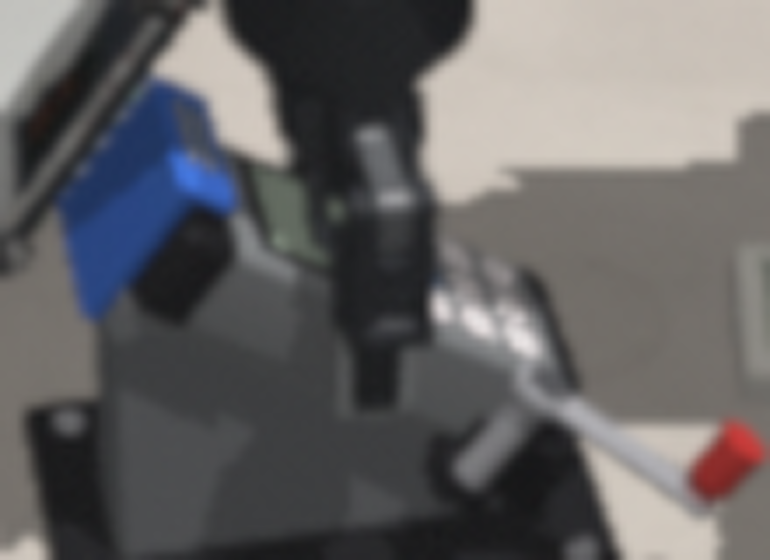

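View pics/u.png

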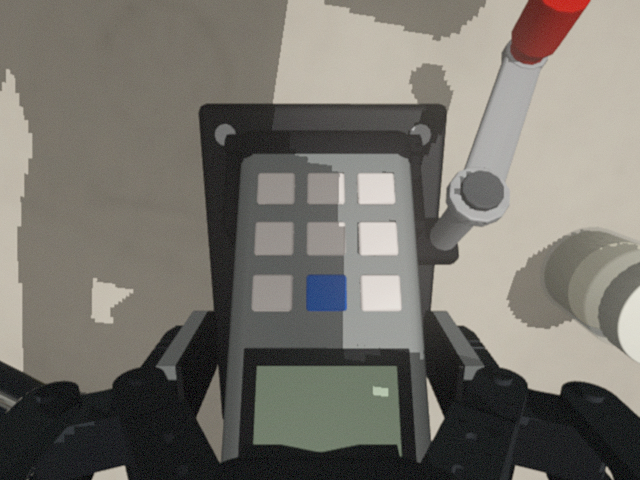

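Call:
{"op": "jog_arm", "data": {
  "rows": [
    {"hand": 0.85, "linear": [0, 0, -0.04], "roll": 0},
    {"hand": 0.85, "linear": [0, -0.01, -0.1], "roll": 0},
    {"hand": 0.85, "linear": [0, -0.05, -0.1], "roll": 0},
    {"hand": 0, "linear": [0, -0.08, 0], "roll": 0},
    {"hand": 0, "linear": [0, -0.04, 0], "roll": 0},
    {"hand": 0, "linear": [0, 0, 0], "roll": 0},
    {"hand": 0, "linear": [0, 0, 0], "roll": 0},
    {"hand": 0, "linear": [0, 0, 0], "roll": 0}
  ]
}}

```text
clock: 21.2
tcp_pos: [0.4511, 0.0426, 0.1912]
tool_rot: [-2.005, -2.419, -0.0]
ft_force: [-0.5, 0.2, -0.3]
width: 0.0001
```

```bash
python3 look.py v; python3 -c "
from pos import *
where(0)
c,im=pickle.load(open('w2.pkl','rb'));d=[.5503,.0636,.187]
for q in (-.6,-.5,-.4,-.3,-.2,0): print(q,(proj(c,bw(d,(-.046-.058*np.cos(q),.047-.058*np.sin(q),.0645)))-[240,80])*2)
"
```

```text
[0.4511 0.0426 0.1912] hdg 10.7 [-0.5  0.2 -0.3] 5.397950462057389e-05 21.2
along -0.1017 lat -0.0020 z 0.1911 [-0.1  0.4  0.3]
pivot bed [-0.0076  0.1665]
head bottom [0.0769 0.1455] foot bottom [-0.0731  0.1455]
-0.6 [346.28828895  56.06209694]
-0.5 [333.1641221   52.42369558]
-0.4 [319.73798997  49.92137003]
-0.3 [306.12900423  48.56657815]
-0.2 [292.45553866  48.36216276]
0 [265.38184798  51.37459851]
```

View pics/vs.png

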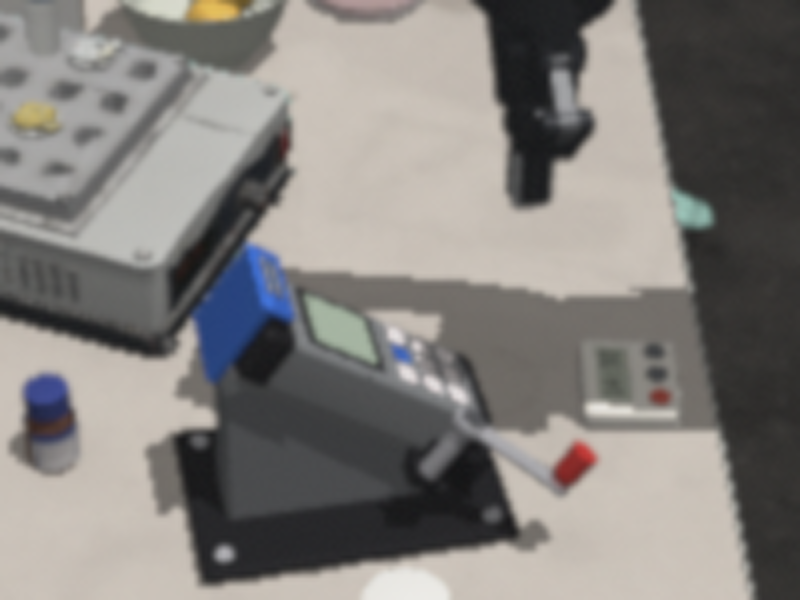

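View pics/vw.png

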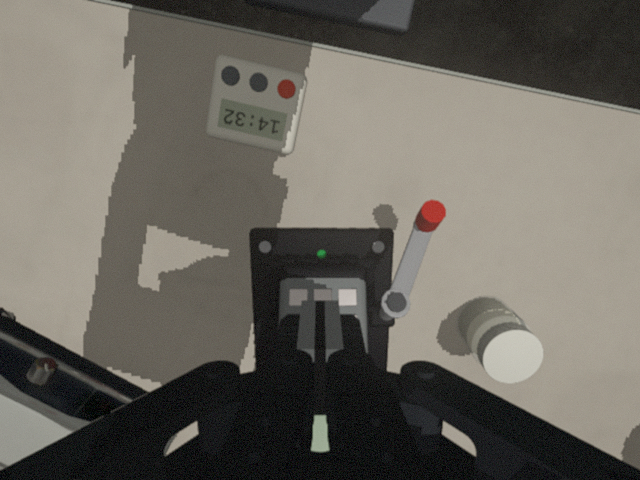

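Call:
{"op": "jog_arm", "data": {
  "rows": [
    {"hand": 0, "linear": [0.1, -0.01, 0], "roll": 0},
    {"hand": 0, "linear": [0.106, -0.015, 0], "roll": 0},
    {"hand": 0, "linear": [0, 0, 0.1], "roll": 0},
    {"hand": 0, "linear": [0, 0, 0.1], "roll": 0},
    {"hand": 0, "linear": [0, 0, 0.05], "roll": 0},
    {"hand": 0, "linear": [0, 0, 0.006], "roll": 0},
    {"hand": 0, "linear": [0, 0, 0], "roll": 0}
  ]
}}

```text
clock: 22.22
tcp_pos: [0.4197, 0.1415, 0.0639]
tool_rot: [2.004, 2.418, 0.001]
ft_force: [0.2, 0.4, 0.1]
width: 0.0
```

```bash
python3 look.py x; python3 -c "
from pos import *
where()"
```

```text
[0.4197 0.1415 0.0639] hdg 10.7 [0.2 0.4 0.1] 2.3807785907538735e-05 22.225
along -0.1132 lat 0.1008 z 0.0647 [0.6 0.9 0.5]
pivot bed [-0.0895  0.0696]
```

View pics/xs.png

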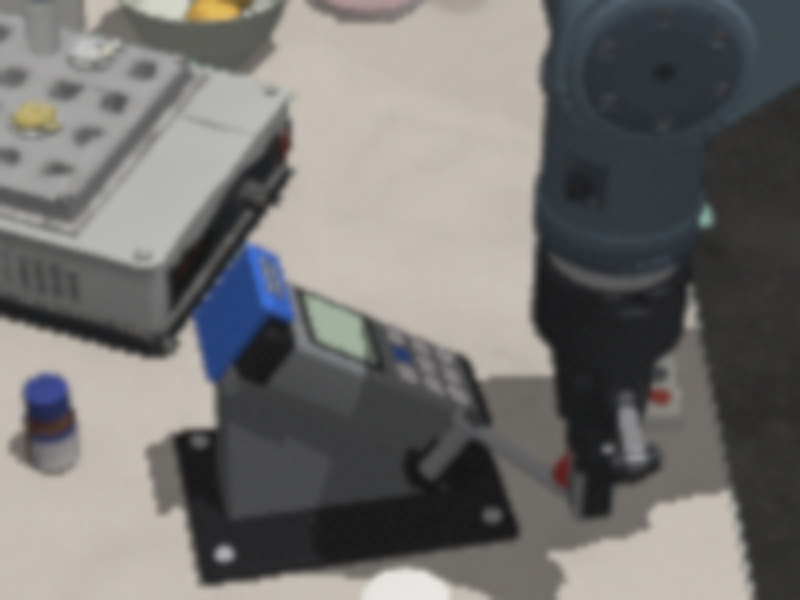

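View pics/xw.png

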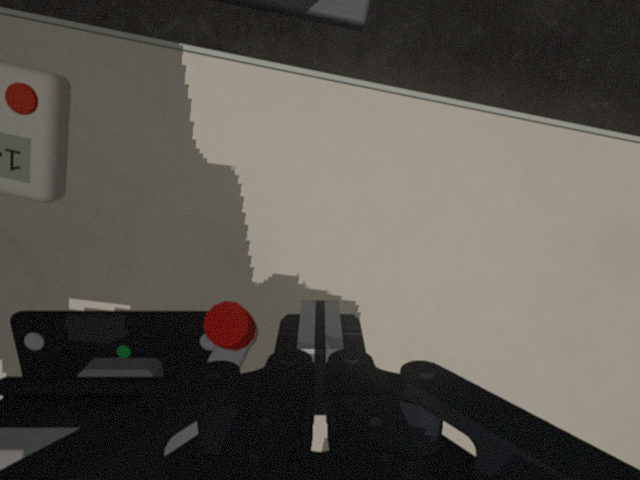

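Call:
{"op": "jog_arm", "data": {
  "rows": [
    {"hand": 0, "linear": [-0.016, 0, 0], "roll": 0},
    {"hand": 0, "linear": [-0.016, 0, 0], "roll": 0},
    {"hand": 0, "linear": [-0.016, 0, 0], "roll": 0},
    {"hand": 0, "linear": [-0.016, 0, 0], "roll": 0},
    {"hand": 0, "linear": [-0.016, 0, 0], "roll": 0},
    {"hand": 0, "linear": [-0.016, 0, -0.002], "roll": 0},
    {"hand": 0, "linear": [-0.016, 0, -0.002], "roll": 0},
    {"hand": 0, "linear": [0, 0, 0], "roll": 0}
  ]
}}

```text
clock: 23.38
tcp_pos: [0.4299, 0.0858, 0.0656]
tool_rot: [2.005, 2.417, 0.0]
ft_force: [0.2, -1.2, -0.8]
width: 0.0002
```

```bash
python3 look.py y; python3 -c "
from pos import *
where()"
```

```text
[0.4299 0.0858 0.0656] hdg 10.65 [ 0.2 -1.2 -0.8] 0.0002149898077042487 23.375
along -0.1146 lat 0.0449 z 0.0653 [-0.5 -0.7  0.7]
pivot bed [-0.0903  0.0709]
```

View pics/yw.png

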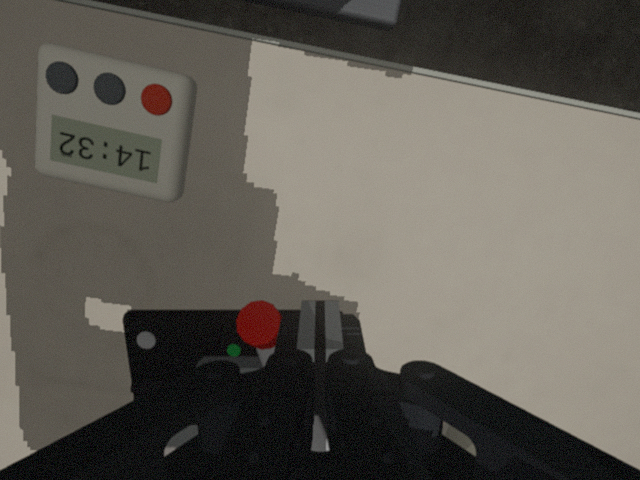

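View pics/ys.png

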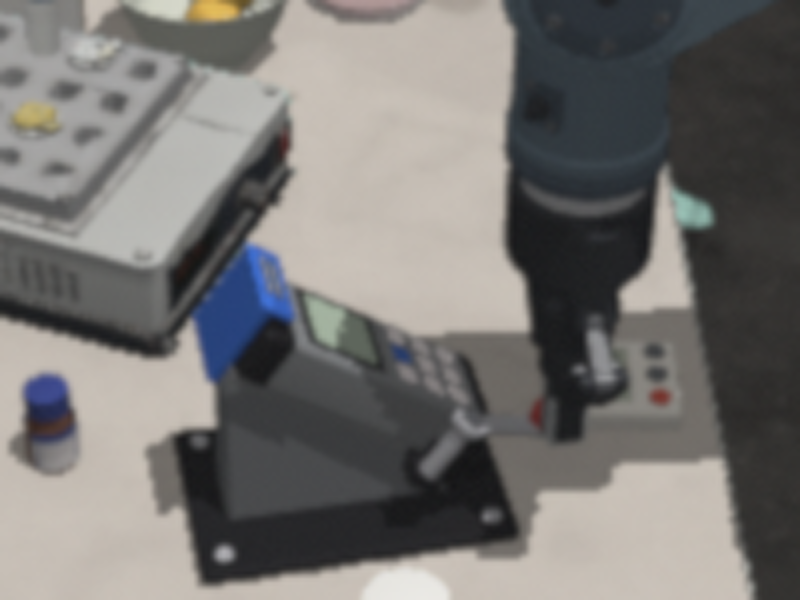

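Call:
{"op": "jog_arm", "data": {
  "rows": [
    {"hand": 0, "linear": [-0.012, 0.004, -0.005], "roll": 0},
    {"hand": 0, "linear": [-0.012, 0.004, -0.005], "roll": 0},
    {"hand": 0, "linear": [-0.008, 0.004, -0.004], "roll": 0},
    {"hand": 0, "linear": [0, 0, 0], "roll": 0},
    {"hand": 0, "linear": [0.02, 0, 0], "roll": 0},
    {"hand": 0, "linear": [0, -0.065, 0], "roll": 0},
    {"hand": 0, "linear": [-0.068, 0, 0], "roll": 0},
    {"hand": 0, "linear": [0, 0, 0], "roll": 0}
  ]
}}

```text
clock: 24.52
tcp_pos: [0.4111, 0.0416, 0.0725]
tool_rot: [2.006, 2.416, 0.001]
ft_force: [0.1, -0.5, -0.1]
width: 0.0001
```

```bash
python3 look.py z; python3 -c "
from pos import *
where()"
```

```text
[0.4111 0.0416 0.0725] hdg 10.6 [ 0.1 -0.5 -0.1] 5.4829654385181364e-05 24.525
along -0.1411 lat 0.0056 z 0.0723 [ 0.6  0.2 -0.5]
pivot bed [-0.108   0.0918]
```

View pics/zw.png

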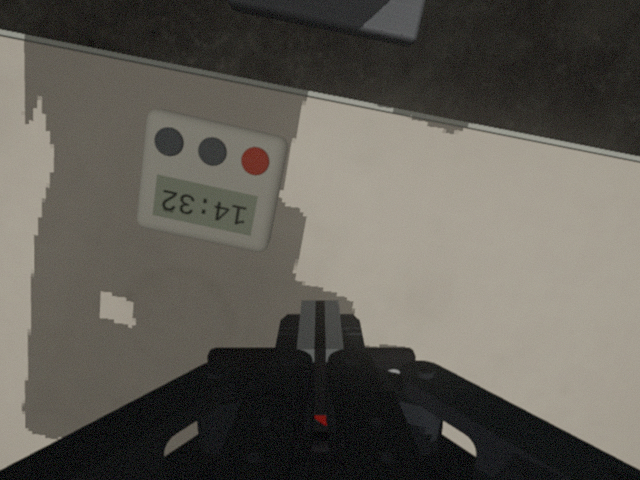

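View pics/zs.png

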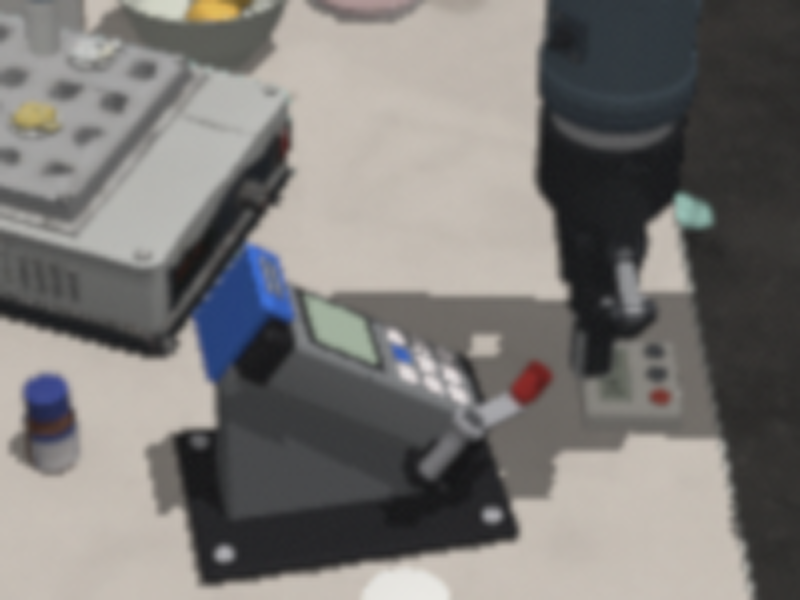

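Call:
{"op": "jog_arm", "data": {
  "rows": [
    {"hand": 0, "linear": [0, 0.026, 0.006], "roll": 0},
    {"hand": 0, "linear": [-0.004, 0.0103, -0.007], "roll": 0},
    {"hand": 0, "linear": [-0.004, 0.0103, -0.007], "roll": 0},
    {"hand": 0, "linear": [-0.004, 0.0103, -0.007], "roll": 0},
    {"hand": 0, "linear": [-0.004, 0.0103, -0.007], "roll": 0},
    {"hand": 0, "linear": [0, 0, 0], "roll": 0}
  ]
}}

```text
clock: 25.42
tcp_pos: [0.4458, 0.0408, 0.0831]
tool_rot: [-2.004, -2.419, 0.001]
ft_force: [-0.8, -0.9, 0.6]
width: 0.0001
```

```bash
python3 look.py aa; python3 -c "
from pos import *
where()"
```

```text
[0.4458 0.0408 0.0831] hdg 10.73 [-0.8 -0.9  0.6] 0.0001372731905413333 25.425
along -0.1071 lat -0.0026 z 0.0831 [0.9 0.3 0.8]
pivot bed [-0.0739  0.0811]
```

View pics/aas.png

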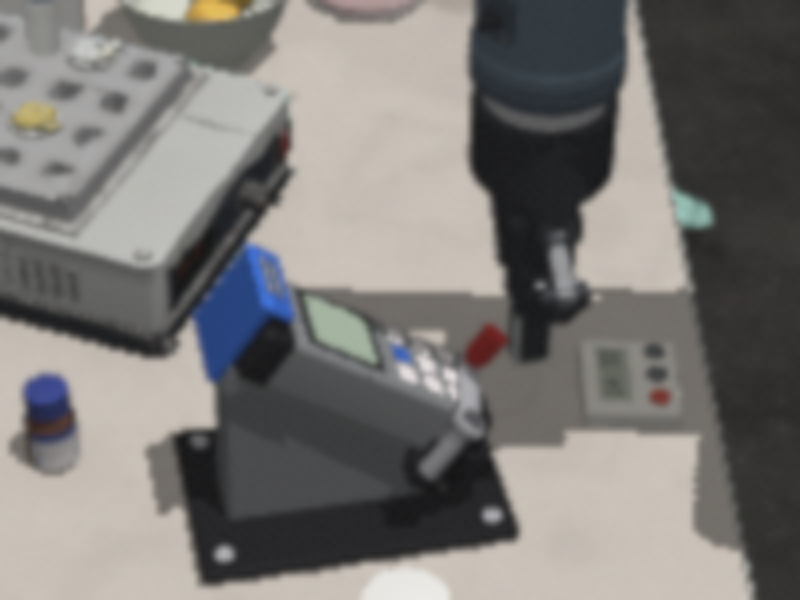

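View pics/aac.png

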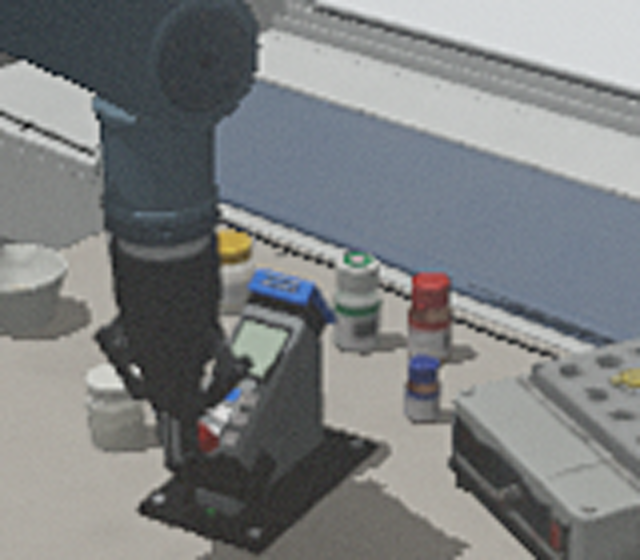

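Call:
{"op": "jog_arm", "data": {
  "rows": [
    {"hand": 0, "linear": [-0.004, 0.0103, -0.006], "roll": 0},
    {"hand": 0, "linear": [-0.004, 0.0103, -0.006], "roll": 0},
    {"hand": 0, "linear": [-0.004, 0.0103, -0.006], "roll": 0},
    {"hand": 0, "linear": [0, 0.004, -0.002], "roll": 0},
    {"hand": 0, "linear": [0, 0, 0], "roll": 0}
  ]
}}

```text
clock: 26.2
tcp_pos: [0.4609, 0.0381, 0.092]
tool_rot: [-2.001, -2.415, 0.006]
ft_force: [-8.4, -0.7, -0.2]
width: -0.0002
```

```bash
python3 look.py ab; python3 -c "
from pos import *
where()"
```

```text
[0.4609 0.0381 0.092 ] hdg 10.72 [-8.4 -0.7 -0.2] -0.0002407902213509629 26.2
along -0.0926 lat -0.0085 z 0.0920 [-8.5 -0.5 -0.7]
pivot bed [-0.0569  0.0802]
```

View pics/abs.png

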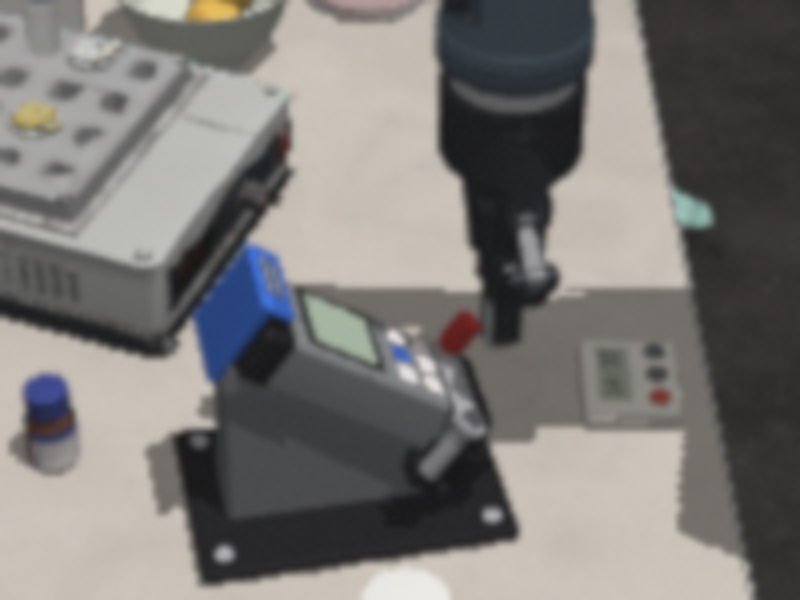

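View pics/abc.png

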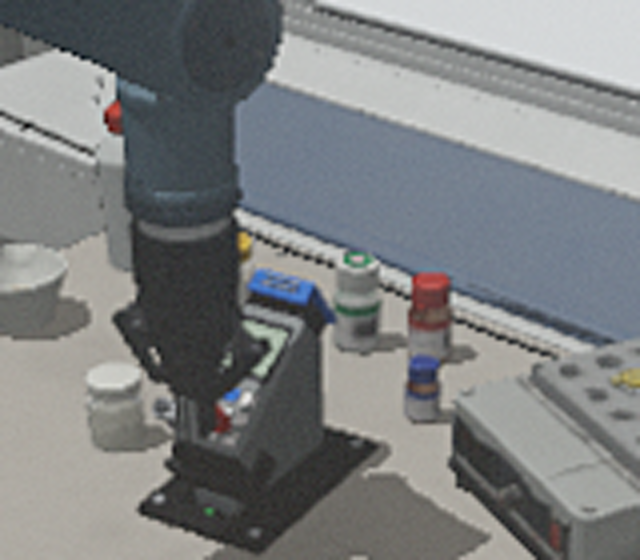

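Call:
{"op": "jog_arm", "data": {
  "rows": [
    {"hand": 0, "linear": [0, -0.04, 0], "roll": 0},
    {"hand": 0, "linear": [0, -0.06, -0.06], "roll": 0},
    {"hand": 0, "linear": [0, 0, -0.12], "roll": 0},
    {"hand": 0, "linear": [0, 0, -0.12], "roll": 0},
    {"hand": 0, "linear": [0, 0.05, 0], "roll": 0},
    {"hand": 0, "linear": [0, 0, 0], "roll": 0},
    {"hand": 0, "linear": [0, 0, 0], "roll": 0}
  ]
}}

```text
clock: 27.22
tcp_pos: [0.4382, 0.0334, 0.2425]
tool_rot: [-2.003, -2.418, 0.002]
ft_force: [-0.9, -0.3, -0.6]
width: 0.0001
```

```bash
python3 look.py ac
python3 - <<'E'
from dk import *
c,im=pickle.load(open("acw.pkl","rb"));d=[.5503,.0636,.187]
for q in(1.3,1.4,1.5,1.571): print(q,proj(c,bw(d,(-.046-.058*np.cos(q),.047-.058*np.sin(q),.0645))))
print("post",proj(c,bw(d,(-.046,.047,.045))))
E
```

```text
[0.4382 0.0334 0.2425] hdg 10.71 [-0.9 -0.3 -0.6] 5.90969288782973e-05 27.225
1.3 [319.49481641 266.41220719]
1.4 [317.73874452 273.97387161]
1.5 [316.75862351 281.75944788]
1.571 [316.54715823 287.38345367]
post [393.34288649 293.12871139]
```

View pics/acw.png

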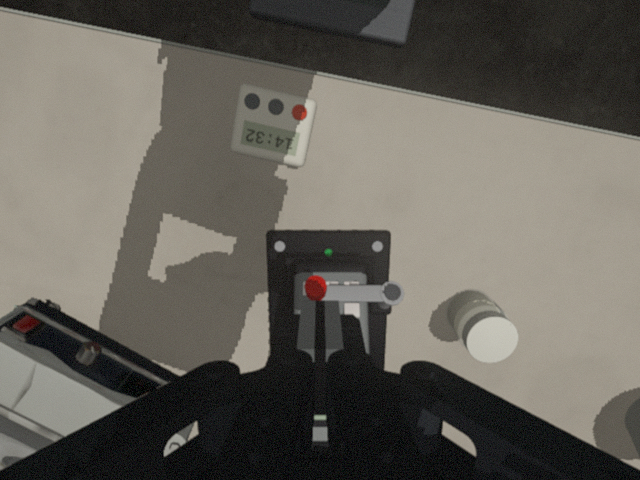

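View pics/acs.png

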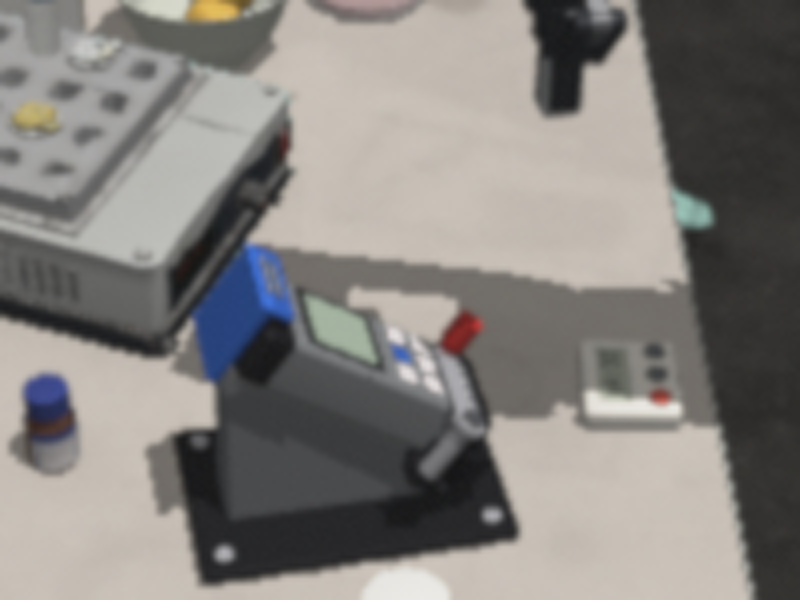

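View pics/acc.png

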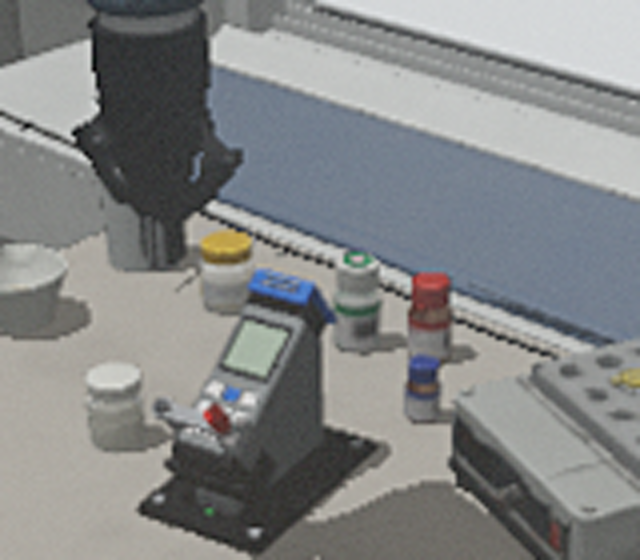

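```bash
python3 -c "
from workcell import workorder
print(workorder.hand_in())"
```

```text
the job is handed in; nothing more can be done
None
```

The meter is stowed in its dock, the jaw has closed on it, and the retaining arm is swung across to its stop. I handed the job in at about 27 s; it reports no verdict.

**What I did**
- The tool can only point straight down, so I gripped the meter by its sides and tilted it in the fingers by pressing first its head, then its foot, on top of the jaw's hood.
- I slid the head under the hood, pushed the jaw back about 14 mm by image estimate, and lowered the foot inside the lip by pressing until the meter lay flat.
- I released it and the jaw pushed the meter back. Then I swung the arm over by its knob with the closed fingers and drew the robot clear.

**What the last checks showed**
- **Tilt:** just before release, the meter measured 35.1° against the 35° bed.
- **Jaw travel:** about 5.4 mm by image estimate after release.
- **Position across the dock:** about 1 mm off centre, judged by eye from the last wrist picture.
- **Retaining arm:** I felt the stop at about 8 N, and the knob sits where a full 1.571 rad swing should put it.
- **Other objects:** the jar and timer look undisturbed in the last pictures. The petri dish is only partly in view there, and nothing went near it after the meter was picked up.

**What disagreed**
- **Head height:** on the way in, the head sat about 4–5 mm higher against the hood than I had calculated. It briefly dragged the jaw, so I lowered it.
- **Side camera:** it put the hood about 7 mm away from the dock position I had measured with the wrist camera. I judged jaw travel by movement between pictures for that reason. I did not find the cause of either mismatch.
- **Not measured:** the contact force between the meter and the jaw.

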